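Put the roast samples away and lock the drawer

TASK

Open the drawer of the small wooden chest, put every sample tin on the bench into the drawer's wide left bay and the steel measuring scoop into its narrow right bay, and then shut the drawer fully. Then lock it: push the wooden-handled steel rod from the right through all three eyes above the drawer front until its tip stands clearly out beyond the last eye, and leave it there. Leave the cup, jar, mug and bowl standing where they are.

Things in the scene. Friction and masses are not known exactly. Their poses are not given: they have to be found in the camera images.
- drawer (a joint): how far the chest's drawer is drawn out, m: 0 shut, 0.15 fully open (stops at both ends). It slides to the chest's -x (towards the robot), stays where it is left and takes about 2 N to move. Its front board is 276 mm wide, 15 mm thick, its top edge 96 mm above the bench.
- chest_front (a point): foot of the dark wooden chest: middle of its front plane, at bench level; axes x into the chest, y left (seen from the robot), z up. The chest is fixed, turned a few degrees at most, 276 mm wide, 190 mm deep, 100 mm high; a copper canister on its top, at the back left, is part of it.
- handle (a point): middle of the drawer's steel bar handle, moving with the drawer: a horizontal bar about 10 mm thick, 100 mm long, along the chest's y, 35 mm in front of the front board's face, 82 mm above the bench. Axes as chest_front. It can be gripped from above, one finger between bar and board (wide-open fingers press on the board).
- tin_bay (a point): middle of the floor of the drawer's wide left bay, moving with the drawer; 20 mm above the bench; axes as chest_front. The bay is 149 mm along x, 155 mm along y, its walls 40 mm high (the front board 76 mm). Fully open, its whole length lies in front of the chest. The underside of the chest's top is 70 mm above this floor.
- tool_bay (a point): middle of the floor of the drawer's narrow right bay; moves with the drawer; height, axes, length (149 mm along x) and walls as tin_bay, but 75 mm wide along y. The two bays are parted by a 6 mm wall.
- near_eye (a point): centre of the right-hand fixed eye, a steel staple on the front edge of the chest's top: a square hole 16 x 16 mm, 5 mm long, along the chest's y, 114 mm above the bench; axes as chest_front. Its frame is 24 mm wide, its top 126 mm above the bench. The chest's right side is 33 mm to the right of it.
- drawer_eye (a point): centre of the drawer's own eye, the same hole, on the top edge of the drawer's front board; moves with the drawer. When the drawer is shut it stands in line between the two fixed eyes.
- far_eye (a point): centre of the left-hand fixed eye, 50 mm to the left (+y of the chest) of near_eye, the same hole and axes.
- tin0: plain closed aluminium sample tin, a rounded box 46 x 40 x 30 mm (its x, y, z), 70 g; origin at its centre (15 mm above the bench as it lies at the start). May be absent.
- tin1: plain closed aluminium sample tin, a rounded box 46 x 40 x 30 mm (its x, y, z), 70 g; origin at its centre (15 mm above the bench as it lies at the start). May be absent.
- tin2: plain closed aluminium sample tin, a rounded box 46 x 40 x 30 mm (its x, y, z), 70 g; origin at its centre (15 mm above the bench as it lies at the start). May be absent.
- tin3: plain closed aluminium sample tin, a rounded box 46 x 40 x 30 mm (its x, y, z), 70 g; origin at its centre (15 mm above the bench as it lies at the start). May be absent.
- scoop: steel measuring scoop, 45 g: round open bowl 42 mm across the rim, 28 mm high, with a flat straight handle along the scoop's +x, 10 mm wide, 5 mm thick, 20 to 86 mm from the bowl's axis, its middle 23.5 mm above the bowl's underside; 107 mm long over all. Origin: centre of the bowl's underside; z up through its mouth.
- scoop_end (a point): free end of the scoop's handle
- rod: locking rod, 60 g: a round steel shaft 8 mm thick and 85 mm long with a tapered tip, on a square light-wood grip 16 x 16 mm and 45 mm long. Origin on the axis where grip and shaft meet; the shaft runs to the rod's +x, the grip to -x. Lying on the bench its axis is 8 mm up, and the tip points roughly to +y (the robot's left).
- rod_tip (a point): tip of the rod's shaft, 85 mm along the rod's x from its origin
- cup: bystander: small white handle-less cup, 58 mm across, 52 mm high, standing among the tins; origin under its middle
- jar: bystander: closed amber storage jar, 72 mm across, 120 mm high; origin under its middle
- mug: bystander: blue mug, 76 mm across, 70 mm high; origin under its middle
- bowl: bystander: white cupping bowl, 100 mm across, 40 mm high; origin under its middle
There are look-alikes about, which are no part of the job. What is shaped like the tin2 but pink or turquoise is not meant.

How it is judged:
By the outcome, as a careful person would: the job done as asked, in the order asked, and still so for the second after the job is handed in, with the robot touching nothing.
Of tin0, tin1, tin2, tin3 only 3 to 4 are there at a start; the rules pass over those that are not, and their reading is None.
At some moment in a run one of tin0, tin1, tin2, tin3, scoop may be knocked a few centimetres aside while the robot is not near it.
Once in a run the grip may slacken for a moment while it holds something.
It also fails if it takes over 210 s, if anything falls off the work surface, if the arm or the gripper's body presses on something with over 40 N, if the wrist force passes 120 N, or if a joint passes its speed limit or range.

ROBOT

A 7-joint arm with a two-finger parallel gripper is mounted at the origin on the work surface. World frame = base frame: x ahead of the robot, y to its left, z up, the work surface at z = 0. Lengths are in m, angles in rad, forces in N, time in s.
With the tool pointing down it reaches from about 0.4 to 0.85 m from the base axis. Payload 4.5 kg.
Tool frame: the origin (TCP) lies between the finger pads; the fingertips stand r.tip_reach ahead of it and the grasp point (between the pads) lies 3 mm ahead of it (r.tip_reach is the distance from the TCP to the fingertips, in m); z points along the fingers, y is the line along which they close (so a half turn about z gives the same grasp; the last joint's range is limited). The gripper opens to 88 mm and grips with 3 to 60 N. Pads are 18 mm wide; open, the fingers measure 123 mm over their backs; the gripper's body (75 mm by 187 mm) begins 45 mm behind the grasp point.
Start: joints at [-1.098, 0.689, -0.195, 1.565, 0.157, 0.902, -0.215], TCP at [0.266, 0.566, 0.261] pointing down, gripper open.
Joint ranges: [-3.01, 3.01], [-0.46, 2.08], [-1.47, 1.51], [0.13, 2.56], [-1, 4.14], [0.04, 2.09], [-2.66, 2.66]. Speed limits (rad/s): [2.57, 2.57, 3.14, 3.14, 3.14, 3.14, 3.14].

INTERFACE

Orientations are given as a unit quaternion [x, y, z, w].
In Python, from plant import r gives the robot as it stands.
- The arm moves only by the tool step_arm, never from a script. Its argument "motion" is a list of rows, each an object with "dp": the shift along the tool's x, y, z in mm, a list of three; "twist": the turn, a rotation vector about the tool's x, y, z in rad, a list of three; "hand": the opening, from -1 (shut) to 1 (fully open). In form: [{"dp": [dx, dy, dz], "twist": [rx, ry, rz], "hand": hand}, ...]. A call has 1 to 5 rows; each row is the pose to reach, as a shift and turn from the pose commanded when the call began, along the tool's axes at that moment; what a row does not reach only later rows make up. A row lasts 1/8 s, in which the tool goes at most 62.5 mm and 10.7 degrees, less where a joint would pass 70% of its speed; a pose out of reach is approached as far as the arm can. A call with a gripper value outside its range is refused whole. The fingers move at their own pace and stop on an object; "force" is the grip in N (left out, the last holds). Time passes only in rows, so rows that repeat a pose let the fingers close. It gives the time, the measured TCP pose, the force, the opening and the grip force at its end, in the units of the state.
- r.get_state(): the state, without advancing time (a new reading comes with each control period).
- r.snapshot(name): name is "scene" or "top" or "wrist"; returns a dict with "pixels" (400x640x3 uint8, red, green, blue), "depth" (400x640 float32, m along the optical axis (not along the pixel's ray), 0 where there is no reading), "fx", "fy", "cx", "cy" (pixels), "xyz" and "orientation" of the camera in the world; the wrist camera has in their place "mount" (4x4, takes a point from camera to tool coordinates, whose origin is the TCP and whose axes are the flange's). Camera axes: x right, y down, z forward; pixel columns grow to the right and rows downward; lengths in m; the calibration is good to about 2 mm. A picture is of the moment at which its call begins: read the wrist's pose just before it.
- r.finish_job(): hands the job in; it is judged then, once.
Trained networks look in the newest picture that a camera, given by its name, has taken for a name from the list of things; names that differ only in an ending like _2 or _b are one class to them, and where a whole thing is asked for, a point or a joint stands for the part that bears it (a point fixed in the world has none). Each returns a list of dicts, best first, with "score" (0 to 1); they miss things now and then, are a little off and sometimes report something else, mostly with a low value. They report only what shows in the picture. A call takes as long as a camera call. They do not tell look-alikes from the thing itself.
- r.search_frame(camera, thing): "at" ([x, y, z] in m, in the coordinates of the camera as it stood for that picture, good to about 4 mm: the middle of the surface that is visible of it).
The state is a dict: "clock": time; "q": joint angles; "qd": joint speeds; "joint_torque": joint torques, N m; "tool_pos": TCP position; "eef_rot": TCP orientation; "contact_force": force on the tool from outside, world axes, zero at the start; "moment": the same for the moment, N m; "opening": opening from 0.0 (shut) to 1.0 (fully open); "finger_force": force on a finger pad.
Only numpy, scipy, OpenCV 4.12 (cv2) and the standard library are available. Lean on these libraries where they do the work, as an engineer would, in place of code of your own. Each camera call takes 0.05 s, during which the arm holds its last target. There are 200 camera calls.

## Working session

There is one attempt and no reset: what is moved stays moved. The work goes in short steps, Python scripts to look and compute and a tool call to move; the robot and the scene stay as the last step left them, time stands still between calls to the robot, and variables do not carry over. Pictures are saved under pics/ and viewed, at most 14 in all, crops included, and the job is handed in when it is done.

Besides the shell and the picture viewer there is one more tool, called after "Call:" as a command line: name --argument value ..., lists and objects as JSON in quotes. step_arm: Moves the arm, as the interface text tells. Its arguments: {"type":"object","properties":{"motion":{"type":"array"},"force":{"type":"number"}},"required":["motion"]}

```bash
ls; mkdir -p pics
cat > h.py <<'E'
import numpy as np, cv2
from scipy.spatial.transform import Rotation as R
from plant import r
np.set_printoptions(precision=4, suppress=True)
def snap(cam):
    s=r.get_state(); d=r.snapshot(cam)
    if cam=='wrist':
        T=np.eye(4);T[:3,:3]=R.from_quat(s['eef_rot']).as_matrix();T[:3,3]=s['tool_pos'];d['T']=T@np.array(d['mount'])
    else:
        T=np.eye(4);T[:3,:3]=R.from_quat(d['orientation']).as_matrix();T[:3,3]=d['xyz'];d['T']=T
    return d
def cloud(d):
    z=d['depth'];v,u=np.mgrid[:z.shape[0],:z.shape[1]]
    p=np.stack([(u-d['cx'])/d['fx']*z,(v-d['cy'])/d['fy']*z,z],-1)
    w=p@d['T'][:3,:3].T+d['T'][:3,3]; w[z<=0]=np.nan; return w
def px(d,w):
    c=(np.asarray(w)-d['T'][:3,3])@d['T'][:3,:3]; return np.array([d['fx']*c[0]/c[2]+d['cx'],d['fy']*c[1]/c[2]+d['cy']])
def find(cam,d,th):
    o=[]
    for k in r.search_frame(cam,th):
        w=d['T'][:3,:3]@np.array(k['at'])+d['T'][:3,3]; o.append((k['score'],w,px(d,w)))
    return o
def save(d,n,crop=None,sc=1):
    im=d['pixels'][:,:,::-1]
    if crop: im=im[crop[1]:crop[3],crop[0]:crop[2]]
    cv2.imwrite('pics/'+n,cv2.resize(im,None,fx=sc,fy=sc,interpolation=cv2.INTER_CUBIC))
def tool(target_xyz=None):
    s=r.get_state();M=R.from_quat(s['eef_rot']).as_matrix();return s,M
E
python3 - <<'E'
from h import *
print({k:np.round(v,4) for k,v in r.get_state().items()}, r.tip_reach)
for c in ('top','scene'):
    d=snap(c);save(d,c+'0.png',sc=1.25);print(c,d['xyz'],d['T'][:3,:3])
    for t in ['tin0','scoop','scoop_end','rod','rod_tip','cup','jar','mug','bowl','handle','near_eye','far_eye','drawer_eye','chest_front','tin_bay']:
        print(t,[(round(a,2),b.round(3).tolist(),p.round().astype(int).tolist()) for a,b,p in find(c,d,t)])
E
```

```text
pics
{'clock': np.float64(0.0), 'q': array([-1.0982,  0.69  , -0.1945,  1.5663,  0.1573,  0.9025, -0.2151]), 'qd': array([ 0.0017, -0.001 , -0.0005,  0.0019, -0.0001, -0.0001,  0.0011]), 'joint_torque': array([ -0.0016, -52.7555,  -1.2677, -15.3435,  -0.0527,   0.0064,
         0.0002]), 'tool_pos': array([0.2653, 0.5652, 0.2599]), 'eef_rot': array([ 0.2176,  0.976 , -0.0009, -0.0001]), 'contact_force': array([ 0.8292,  0.4147, -0.3372]), 'moment': array([ 0.0132, -0.0323,  0.0314]), 'finger_force': np.float64(0.0), 'opening': np.float64(1.0017)} 0.022
top [ 0.3152 -0.0014  1.4213] [[-0.0182 -0.9866  0.1619]
 [-0.9997  0.0203  0.011 ]
 [-0.0141 -0.1616 -0.9868]]
tin0 [(0.77, [0.529, 0.264, 0.03], [233, 212]), (0.76, [0.401, 0.208, 0.029], [251, 253]), (0.71, [0.275, 0.316, 0.029], [215, 296]), (0.68, [0.302, 0.217, 0.029], [248, 286]), (0.6, [0.527, 0.387, 0.027], [193, 213]), (0.59, [0.388, 0.298, 0.028], [221, 258]), (0.58, [0.421, 0.386, 0.029], [193, 248])]
scoop [(0.5, [0.445, -0.327, 0.025], [426, 235])]
scoop_end [(0.62, [0.439, -0.325, 0.023], [425, 237]), (0.28, [0.618, 0.29
[... 1420 characters left out ...]
 250])]
rod_tip [(0.51, [0.575, -0.344, 0.011], [208, 251])]
cup [(0.82, [0.604, 0.29, 0.035], [422, 227])]
jar [(0.81, [0.553, 0.493, 0.088], [486, 195])]
mug [(0.88, [0.703, -0.342, 0.032], [205, 288]), (0.55, [0.441, -0.325, 0.022], [215, 212])]
bowl [(0.56, [0.472, -0.489, 0.021], [160, 227])]
handle [(0.71, [0.64, -0.002, 0.097], [327, 239])]
near_eye [(0.69, [0.78, -0.014, 0.103], [330, 286])]
far_eye [(0.66, [0.775, -0.014, 0.097], [330, 285]), (0.3, [0.642, 0.004, 0.096], [329, 240])]
drawer_eye [(0.61, [0.642, 0.006, 0.094], [329, 240])]
chest_front [(0.6, [0.784, -0.012, 0.099], [332, 288])]
tin_bay [(0.47, [0.57, -0.343, 0.01], [209, 250]), (0.15, [0.64, 0.006, 0.09], [329, 240])]
```

View pics/top0.png

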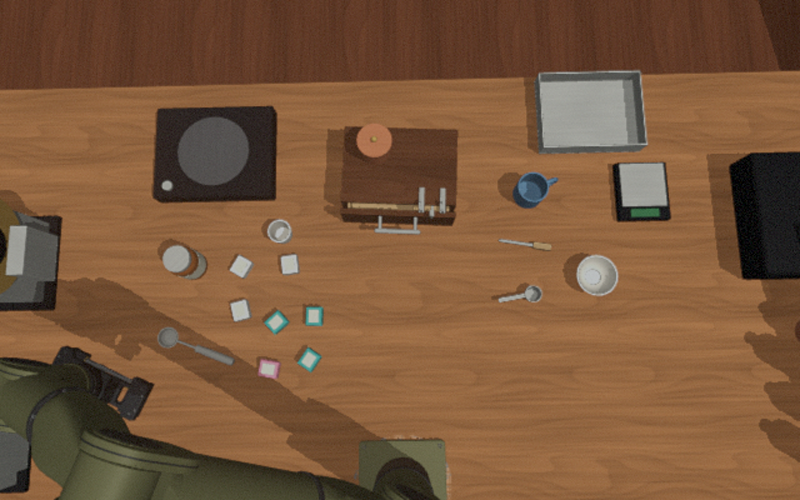

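Run:
```python
from h import *
d=snap('top');np.savez('top.npz',im=d['pixels'],w=cloud(d))
save(d,'crop_tins.png',(130,160,290,320),4)
w=cloud(d)
# object segmentation by height
m=((w[...,2]>0.015)&(w[...,2]<0.06)).astype(np.uint8)
n,l,st,ce=cv2.connectedComponentsWithStats(m)
for i in range(1,n):
    if st[i,4]<15: continue
    q=w[l==i]; c=d['pixels'][l==i].mean(0)
    rc=cv2.minAreaRect((q[q[:,2]>np.percentile(q[:,2],90)-.006][:,:2]*1000).astype(np.float32))
    print(st[i,4],ce[i].round(),'rgb',c.round(),'z',np.percentile(q[:,2],90).round(3),'rect',np.round(rc[0]),np.round(rc[1]),round(rc[2]))
```

```text
1419 [475.  87.] rgb [95. 95. 91.] z 0.05 rect [ 911. -499.] [204. 263.] 0
7152 [172. 123.] rgb [58. 51. 48.] z 0.055 rect [819. 459.] [239. 298.] 0
909 [595. 180.] rgb [12. 11. 10.] z 0.055 rect [ 604. -858.] [314. 101.] 19
1915 [513. 153.] rgb [115. 119. 112.] z 0.029 rect [ 700. -616.] [129. 147.] 89
122 [429. 146.] rgb [42. 55. 67.] z 0.055 rect [ 718. -350.] [66. 25.] 39
29 [442. 145.] rgb [ 84.  99. 112.] z 0.059 rect [ 724. -385.] [ 9. 22.] 23
115 [418. 159.] rgb [47. 56. 65.] z 0.057 rect [ 682. -319.] [71. 25.] 57
235 [304. 165.] rgb [141. 116.  83.] z 0.037 rect [666.  45.] [180.  14.] 87
25 [341. 166.] rgb [140. 118.  88.] z 0.025 rect [669. -76.] [16. 14.] 90
17 [349. 166.] rgb [138. 115.  85.] z 0.023 rect [ 667. -100.] [13. 12.] 90
21 [359. 167.] rgb [104.  84.  62.] z 0.059 rect [ 657. -123.] [ 3. 10.] 88
215 [ 39. 179.] rgb [50. 44. 39.] z 0.048 rect [637. 881.] [24.  8.] 3
95 [288. 176.] rgb [59. 39. 26.] z 0.056 rect [637.  91.] [87.  2.] 85
81 [317. 177.] rgb [59. 40. 28.] z 0.054 rect [632.   0.] [77.  2.] 87
182 [223. 184.] rgb [144. 141. 134.] z 0.054 rect [610.
[... 583 characters left out ...]
rect [ 435. -298.] [ 40. 104.] 21
216 [192. 248.] rgb [172. 172. 166.] z 0.034 rect [419. 389.] [45. 41.] 14
205 [251. 253.] rgb [121. 157. 147.] z 0.033 rect [401. 208.] [40. 45.] 84
213 [221. 258.] rgb [117. 156. 146.] z 0.033 rect [389. 301.] [38. 47.] 38
17 [639. 263.] rgb [78. 47. 32.] z 0.022 rect [ 346. -963.] [ 5. 25.] 77
156 [171. 284.] rgb [114. 111. 105.] z 0.022 rect [313. 453.] [98. 17.] 68
213 [247. 287.] rgb [118. 157. 147.] z 0.033 rect [298. 219.] [39. 46.] 56
216 [215. 295.] rgb [173. 142. 146.] z 0.034 rect [278. 316.] [45. 39.] 79
131 [322. 370.] rgb [54. 46. 34.] z 0.055 rect [51. -3.] [111.  31.] 86
295 [ 12. 386.] rgb [49. 46. 44.] z 0.047 rect [ 35. 911.] [ 8. 27.] 87
```

View crop.

Run:
```python
from h import *
d=snap('top');a=d['pixels'][:,:,::-1]
f=lambda x0,y0,x1,y1,s:cv2.resize(a[y0:y1,x0:x1],(400,300),interpolation=cv2.INTER_CUBIC)
g=lambda b,x0,y0,x1,y1:cv2.resize(b[y0:y1,x0:x1],(400,300),interpolation=cv2.INTER_CUBIC)
s=snap('scene')['pixels'][:,:,::-1]
im=np.vstack([np.hstack([g(a,170,170,290,260),g(a,260,100,380,190)]),np.hstack([g(a,380,170,500,260),g(s,250,190,410,310)])])
cv2.imwrite('pics/c1.png',im)
```

```text
(no output)
```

View pics/c1.png

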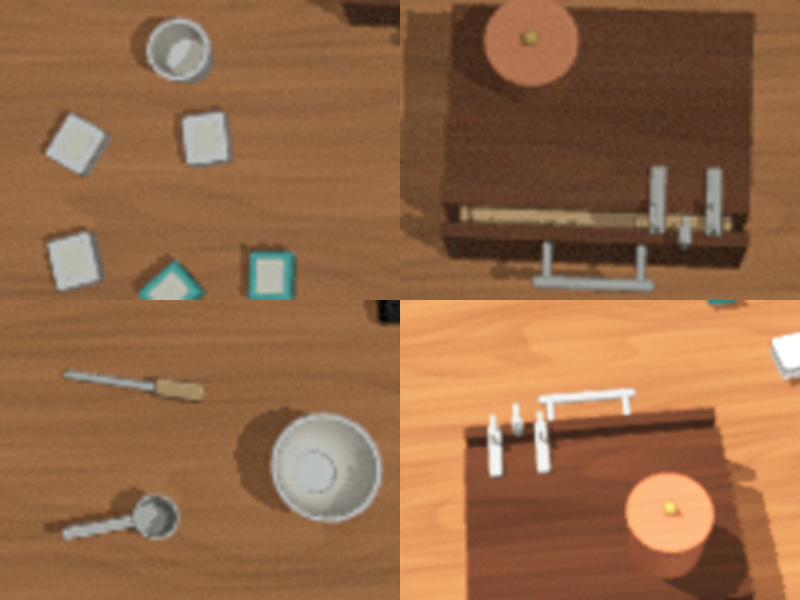

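Plain tins: px (193,213), (231,211), (192,248). Teal tins at (251,253), (221,258), (247,287) and the pink one at (215,295) are look-alikes. The wanted scoop is at (417,236); the long grey spoon at (171,284) isn't it. The rod is at (427,195). The drawer is slightly open. Next I'll measure the chest and handle.

Run:
```python
from h import *
for cam in('top','scene'):
    d=snap(cam);w=cloud(d)
    box=(w[...,0]>.55)&(w[...,0]<.92)&(abs(w[...,1])<.18)
    for n,lo,hi in(('top',.088,.112),('steel',.06,.135)):
        m=box&(w[...,2]>lo)&(w[...,2]<hi)
        if n=='steel':
            c=d['pixels'].astype(int); m&=(c.max(-1)-c.min(-1)<30)&(c.mean(-1)>(75 if cam=='top' else 150))
        k,l,st,ce=cv2.connectedComponentsWithStats(m.astype(np.uint8))
        for i in range(1,k):
            if st[i,4]<8: continue
            q=w[l==i]*1000; rc=cv2.minAreaRect(q[:,:2].astype(np.float32))
            print(cam,n,st[i,4],ce[i].round(),'z',np.percentile(q[:,2],[10,50,90]).round(),'x',np.percentile(q[:,0],[2,50,98]).round(),'y',np.percentile(q[:,1],[2,50,98]).round(),np.round(rc[0]),np.round(rc[1]),round(rc[2],1))
s=r.get_state();M=R.from_quat(s['eef_rot']).as_matrix();print(M)
d=snap('wrist');print(d['mount'],d['fx'])
```

```text
top top 5403 [322. 138.] z [ 96. 100. 104.] x [633. 733. 845.] y [-140.  -23.  126.] [740.  -7.] [276. 226.] 86.9
top top 10 [303. 184.] z [89. 89. 94.] x [595. 597. 601.] y [35. 44. 52.] [597.  43.] [ 5. 19.] 13.2
top top 15 [315. 184.] z [88. 89. 91.] x [592. 598. 602.] y [-6.  8. 19.] [596.   7.] [27.  8.] 80.2
top top 8 [324. 185.] z [88. 89. 90.] x [592. 595. 598.] y [-25. -17. -13.] [595. -19.] [12.  6.] 87.2
top top 9 [330. 185.] z [88. 89. 93.] x [591. 594. 597.] y [-42. -36. -31.] [594. -37.] [ 6. 12.] 5.6
top steel 95 [337. 159.] z [101. 107. 126.] x [638. 669. 697.] y [-65. -58. -52.] [668. -59.] [13. 60.] 88.3
top steel 97 [354. 160.] z [ 99. 105. 124.] x [634. 666. 697.] y [-116. -107. -102.] [ 666. -109.] [13. 64.] 88.3
top steel 32 [345. 169.] z [ 95. 114. 129.] x [623. 635. 657.] y [-88. -80. -76.] [640. -82.] [12. 35.] 87.4
top steel 169 [317. 182.] z [83. 87. 90.] x [591. 598. 634.] y [-48.   2.  50.] [612.  -0.] [105.  42.] 86.3
scene top 7134 [325. 277.] z [ 97. 100. 102.] x [636. 753. 850.] y [-144.  -31.  122.] [737. -10.] [276. 227.] 86.7
scene steel 135 [325. 229.] z [84. 86. 89.] x [592. 598. 622.] y [-50.   0.  48.] [607.  -2.] [105.  33.] 86.1
scene steel 22 [296. 238.] z [105. 124. 126.] x [624. 637. 647.] y [-88. -84. -80.] [635. -84.] [ 7. 25.] 77.5
scene steel 101 [306. 248.] z [100. 106. 126.] x [637. 665. 695.] y [-67. -60. -53.] [665. -60.] [13. 62.] 87.3
scene steel 104 [288. 249.] z [103. 106. 125.] x [635. 661. 691.] y [-116. -110. -104.] [ 662. -110.] [13. 60.] 89.2
[[-0.9052  0.4249  0.0001]
 [ 0.4249  0.9052  0.    ]
 [-0.      0.     -1.    ]]
[[ 0.0005 -0.9658 -0.2591  0.0667]
 [ 1.      0.0006 -0.0002 -0.0001]
 [ 0.0003 -0.2591  0.9658 -0.1225]
 [ 0.      0.      0.      1.    ]] 281.72900798341806
```

```bash
cat >> h.py <<'E'
def go(p,al,s=None):
    """dp[mm], twist to put the TCP at p, pointing down, tool y at world angle al (deg, half-turn free)"""
    s=s or r.get_state();M=R.from_quat(s['eef_rot']).as_matrix();best=None
    for k in(0,180,-180):
        a=np.radians(al+k);y=np.array([np.cos(a),np.sin(a),0]);z=np.array([0,0,-1.]);N=np.stack([np.cross(y,z),y,z],1)
        t=R.from_matrix(M.T@N).as_rotvec()
        if best is None or np.linalg.norm(t)<np.linalg.norm(best)-1e-3: best=t
    return (M.T@(np.asarray(p)-s['tool_pos'])*1000).round(1).tolist(),best.round(3).tolist()
E
python3 -c "
from h import *
print(go([.597,.0,.22],-3.2), r.get_state()['q'])"
```

```text
([-540.4, -371.4, 40.7], [0.0, -0.0, 1.188]) [-1.0982  0.6891 -0.1946  1.5653  0.1573  0.9025 -0.2151]
```

Call:
step_arm --motion '[{"dp":[-108,-74,8],"twist":[0,0,0.18],"hand":-0.5},{"dp":[-150,-103,14],"twist":[0,0,0.35],"hand":-0.5},{"dp":[-200,-137,20],"twist":[0,0,0.5],"hand":-0.5},{"dp":[-250,-172,25],"twist":[0,0,0.65],"hand":-0.5},{"dp":[-300,-206,30],"twist":[0,0,0.8],"hand":-0.5}]'

```text
clock: 2.52
tool_pos: [0.424, 0.2956, 0.2353]
eef_rot: [0.582, 0.813, 0.001, 0.0]
contact_force: [-0.4, 0.3, 0.2]
opening: 0.456
finger_force: 0.0
```

```bash
python3 -c "
from h import *
s=r.get_state();print(s['tool_pos'],s['opening'],s['clock'],go([.597,.0,.22],-3.2))"
```

```text
[0.424  0.2956 0.2353] 0.456130430499386 2.525 ([-335.6, 68.7, 15.3], [0.001, -0.001, 0.383])
```

Call:
step_arm --motion '[{"dp":[-60,12,3],"twist":[0,0,0.15],"hand":-0.5},{"dp":[-120,25,6],"twist":[0,0,0.3],"hand":-0.5},{"dp":[-180,37,8],"twist":[0,0,0.383],"hand":-0.5},{"dp":[-240,49,11],"twist":[0,0,0.383],"hand":-0.5},{"dp":[-295,61,14],"twist":[0,0,0.383],"hand":-0.5}]'

```text
clock: 3.15
tool_pos: [0.5779, 0.0361, 0.2213]
eef_rot: [0.725, 0.689, 0.0, 0.0]
contact_force: [0.5, 1.3, -0.4]
opening: 0.25
finger_force: 0.0
```

Call:
step_arm --motion '[{"dp":[0,0,0],"twist":[0,0,0],"hand":-0.5}]'

```text
clock: 3.28
tool_pos: [0.5789, 0.0317, 0.2211]
eef_rot: [0.728, 0.685, -0.0, 0.002]
contact_force: [0.0, 0.9, -0.1]
opening: 0.25
finger_force: 0.0
```

Run:
```python
from h import *
d=snap('wrist');save(d,'w1.png',sc=1.25)
s=r.get_state();print(s['tool_pos'],s['opening'],go([.597,.0,.22],-3.2))
w=cloud(d)
for t in['handle','drawer_eye','near_eye']: print(t,find('wrist',d,t))
c=d['pixels'].astype(int)
m=(w[...,2]>.06)&(w[...,2]<.135)&(w[...,0]>.56)&(w[...,0]<.72)&(c.max(-1)-c.min(-1)<30)&(c.mean(-1)>75)
k,l,st,ce=cv2.connectedComponentsWithStats(m.astype(np.uint8))
for i in range(1,k):
    if st[i,4]<30: continue
    q=w[l==i]*1000; rc=cv2.minAreaRect(q[:,:2].astype(np.float32))
    print(st[i,4],ce[i].round(),'z',np.percentile(q[:,2],[10,50,90]).round(),'x',np.percentile(q[:,0],[2,50,98]).round(),'y',np.percentile(q[:,1],[2,50,98]).round(),np.round(rc[0]),np.round(rc[1]),round(rc[2],1))
```

```text
[0.5775 0.0355 0.221 ] 0.2507307884881601 ([-34.3, 21.4, 1.0], [0.001, 0.001, -0.0])
handle [(0.81, array([0.6418, 0.0493, 0.0842]), array([387.0557, 173.0965]))]
drawer_eye [(0.67, array([0.6398, 0.0439, 0.0803]), array([383.9733, 178.1325]))]
near_eye [(0.78, array([0.7439, 0.0536, 0.0989]), array([508.2808, 164.098 ]))]
1154 [344. 208.] z [83. 85. 86.] x [589. 597. 632.] y [-48.  27.  53.] [611.   0.] [108.  40.] 86.7
```

View pics/w1.png

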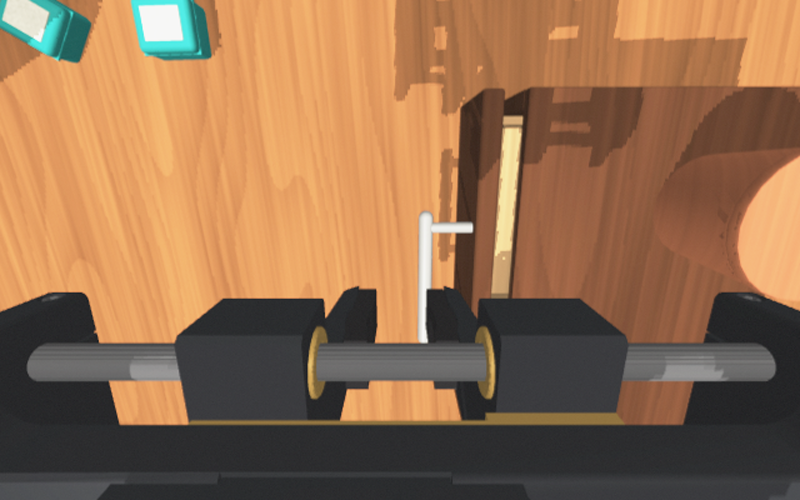

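The wrist view shows the handle bar between the open fingers (about px (340,208) unscaled), and the fingers are lined up to straddle it. I'll descend and grip.

Call:
step_arm --motion '[{"dp":[-34,21,0],"twist":[0,0,0],"hand":-0.5},{"dp":[-34,21,50],"twist":[0,0,0],"hand":-0.5},{"dp":[-34,21,100],"twist":[0,0,0],"hand":-0.5},{"dp":[-34,21,120],"twist":[0,0,0],"hand":-0.5},{"dp":[-34,21,136],"twist":[0,0,0],"hand":-0.5}]'

```text
clock: 4.1
tool_pos: [0.5956, 0.0052, 0.0842]
eef_rot: [0.724, 0.69, -0.0, -0.001]
contact_force: [0.2, 0.0, -0.0]
opening: 0.245
finger_force: 0.0
```

Call:
step_arm --motion '[{"dp":[0,0,0],"twist":[0,0,0],"hand":-1},{"dp":[0,0,0],"twist":[0,0,0],"hand":-1},{"dp":[0,0,0],"twist":[0,0,0],"hand":-1}]' --force 25

```text
clock: 4.47
tool_pos: [0.5963, 0.004, 0.0855]
eef_rot: [0.725, 0.689, 0.001, -0.0]
contact_force: [1.2, 2.8, -6.4]
opening: 0.11
finger_force: 25.2
```

Call:
step_arm --motion '[{"dp":[0,-15,0],"twist":[0,0,0],"hand":-1},{"dp":[0,-35,0],"twist":[0,0,0],"hand":-1},{"dp":[0,-55,0],"twist":[0,0,0],"hand":-1},{"dp":[0,-75,0],"twist":[0,0,0],"hand":-1},{"dp":[0,-90,0],"twist":[0,0,0],"hand":-1}]'

```text
clock: 5.1
tool_pos: [0.5067, 0.0091, 0.0855]
eef_rot: [0.724, 0.689, 0.001, 0.0]
contact_force: [2.7, 2.9, -11.9]
opening: 0.109
finger_force: 25.7
```

Call:
step_arm --motion '[{"dp":[0,-12,0],"twist":[0,0,0],"hand":-1},{"dp":[0,-22,0],"twist":[0,0,0],"hand":-1},{"dp":[0,-30,0],"twist":[0,0,0],"hand":-1},{"dp":[0,-35,0],"twist":[0,0,0],"hand":-1},{"dp":[0,-39,0],"twist":[0,0,0],"hand":-1}]'

```text
clock: 5.72
tool_pos: [0.4684, 0.0113, 0.0854]
eef_rot: [0.724, 0.69, 0.002, 0.0]
contact_force: [1.7, 5.7, -8.5]
opening: 0.108
finger_force: 25.4
```

Call:
step_arm --motion '[{"dp":[0,-3,0],"twist":[0,0,0],"hand":-1},{"dp":[0,-5,0],"twist":[0,0,0],"hand":-1},{"dp":[0,-5,0],"twist":[0,0,0],"hand":-1}]'

```text
clock: 6.1
tool_pos: [0.4632, 0.0116, 0.0855]
eef_rot: [0.724, 0.69, 0.001, -0.0]
contact_force: [1.1, 6.2, -7.7]
opening: 0.111
finger_force: 25.3
```

Call:
step_arm --motion '[{"dp":[0,3,0],"twist":[0,0,0],"hand":-1},{"dp":[0,3,0],"twist":[0,0,0],"hand":-0.5},{"dp":[0,3,0],"twist":[0,0,0],"hand":-0.5},{"dp":[0,3,-50],"twist":[0,0,0],"hand":-0.5},{"dp":[0,3,-110],"twist":[0,0,0],"hand":-0.5}]'

```text
clock: 6.72
tool_pos: [0.4646, 0.0089, 0.1959]
eef_rot: [0.725, 0.688, -0.001, -0.001]
contact_force: [1.8, 0.2, -0.2]
opening: 0.251
finger_force: 0.0
```

Run:
```python
from h import *
s=r.get_state();print(s['tool_pos'],s['opening'],s['clock'])
for cam in ('top',):
    d=snap(cam);w=cloud(d);save(d,'t2.png',(170,110,420,310),3)
    np.savez('t2.npz',w=w)
    for t in('tin0','scoop','rod','cup'):print(t,[(round(a,2),b.round(3).tolist(),p.round().astype(int).tolist()) for a,b,p in find(cam,d,t)])
    # bay walls: z 0.05-0.07 ; front board .09-.1
    for lo,hi in((.052,.068),(.088,.102),(.012,.03)):
        m=(w[...,2]>lo)&(w[...,2]<hi)&(w[...,0]>.44)&(w[...,0]<.9)&(abs(w[...,1])<.17)
        k,l,st,ce=cv2.connectedComponentsWithStats(m.astype(np.uint8))
        for i in range(1,k):
            if st[i,4]<15: continue
            q=w[l==i]*1000; rc=cv2.minAreaRect(q[:,:2].astype(np.float32))
            print(lo,st[i,4],ce[i].round(),'z',np.percentile(q[:,2],[10,50,90]).round(),'x',np.percentile(q[:,0],[2,50,98]).round(),'y',np.percentile(q[:,1],[2,50,98]).round(),np.round(rc[0]),np.round(rc[1]),round(rc[2],1))
```

```text
[0.4646 0.0089 0.1959] 0.25146142404291744 6.725
tin0 [(0.8, [0.526, 0.388, 0.028], [193, 214]), (0.79, [0.304, 0.219, 0.03], [247, 285]), (0.75, [0.403, 0.207, 0.029], [251, 252]), (0.73, [0.279, 0.317, 0.032], [214, 294]), (0.72, [0.532, 0.266, 0.034], [232, 211]), (0.65, [0.418, 0.384, 0.03], [193, 248]), (0.56, [0.391, 0.296, 0.029], [222, 257])]
scoop [(0.66, [0.573, -0.34, 0.014], [427, 195]), (0.6, [0.443, -0.325, 0.025], [425, 236]), (0.48, [0.616, -0.016, 0.02], [323, 183])]
rod [(0.71, [0.57, -0.341, 0.009], [427, 196])]
cup [(0.81, [0.615, 0.293, 0.03], [224, 185]), (0.49, [0.529, 0.269, 0.033], [231, 212])]
0.052 224 [296. 176.] z [55. 60. 64.] x [536. 647. 674.] y [-45. 115. 128.] [606.  39.] [147. 184.] 2.1
0.052 18 [345. 165.] z [56. 60. 64.] x [660. 662. 665.] y [-102.  -83.  -66.] [662. -85.] [37.  3.] 85.8
0.052 103 [357. 188.] z [57. 60. 63.] x [518. 588. 661.] y [-124. -119. -114.] [ 588. -119.] [  7. 146.] 87.8
0.088 3630 [322. 135.] z [ 96.  99. 101.] x [661. 743. 846.] y [-140.  -22.  126.] [755.  -8.] [276. 195.] 86.6
0.088 115 [280. 212.] z [92. 96. 99.] x [505. 513. 521.] y [ 83. 110. 142.] [514. 111.] [62. 15.] 87.4
0.088 33 [339. 214.] z [92. 95. 99.] x [497. 505. 512.] y [-68. -60. -52.] [504. -60.] [18. 16.] 89.1
0.088 93 [355. 215.] z [92. 96. 99.] x [493. 501. 508.] y [-131. -107.  -81.] [ 501. -104.] [53. 14.] 87.6
0.012 1173 [299. 180.] z [16. 20. 24.] x [539. 633. 670.] y [-33.  68. 119.] [600.  42.] [155. 142.] 86.3
0.012 941 [344. 189.] z [16. 20. 24.] x [525. 596. 660.] y [-116.  -83.  -48.] [593. -80.] [ 73. 142.] 88.2
```

View pics/t2.png

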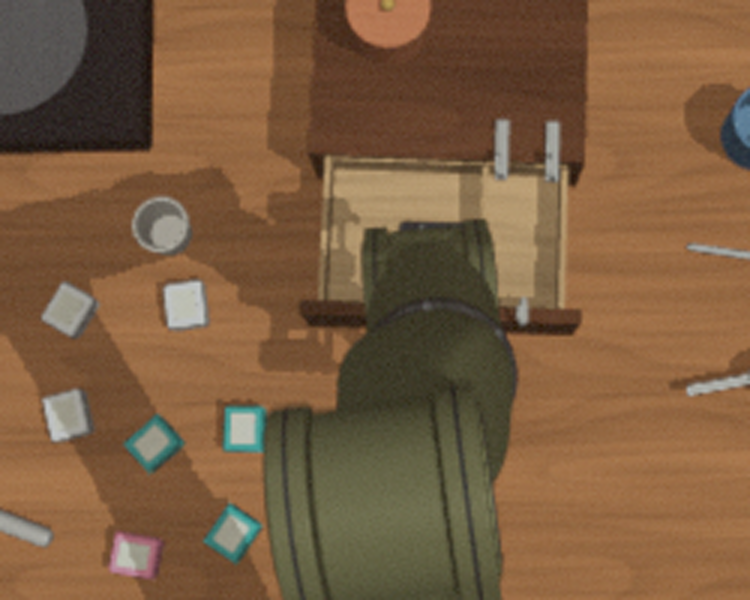

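The drawer is open: tin bay middle is about (0.600, 0.041), tool bay (0.593, -0.080). First tin is at px (231,211).

```bash
python3 -c "
from h import *
s=r.get_state();print(s['q'],go([.531,.268,.18],100),go([.531,.268,.18],59))"
```

```text
[-0.145   0.6003  0.0401  2.1098 -0.0532  0.4321 -0.1154] ([261.8, 52.5, 15.3], [0.001, -0.0, 1.345]) ([261.8, 52.5, 15.3], [0.0, 0.001, -1.082])
```

Call:
step_arm --motion '[{"dp":[50,10,0],"twist":[0,0,0.18],"hand":0.4},{"dp":[100,20,3],"twist":[0,0,0.36],"hand":0.4},{"dp":[150,30,6],"twist":[0,0,0.54],"hand":0.4},{"dp":[200,40,10],"twist":[0,0,0.72],"hand":0.4},{"dp":[262,52,15],"twist":[0,0,0.9],"hand":0.4}]'

```text
clock: 7.6
tool_pos: [0.53, 0.2677, 0.1783]
eef_rot: [0.954, 0.301, -0.002, 0.001]
contact_force: [1.8, 0.1, -0.2]
opening: 0.703
finger_force: 0.0
```

Call:
step_arm --motion '[{"dp":[0,0,0],"twist":[0,0,0.18],"hand":0.4},{"dp":[0,0,0],"twist":[0,0,0.36],"hand":0.4},{"dp":[0,0,0],"twist":[0,0,0.445],"hand":0.4},{"dp":[0,0,0],"twist":[0,0,0.445],"hand":0.4}]'

```text
clock: 8.1
tool_pos: [0.5294, 0.2673, 0.1783]
eef_rot: [0.996, 0.088, -0.001, 0.001]
contact_force: [-0.0, -0.9, -0.5]
opening: 0.699
finger_force: 0.0
```

```bash
cat >> h.py <<'E'
def tops(cam,d,box,zlo=.022,zhi=.04):
    """rects of flat tops in a world box"""
    w=cloud(d);m=(w[...,2]>zlo)&(w[...,2]<zhi)&(w[...,0]>box[0])&(w[...,0]<box[1])&(w[...,1]>box[2])&(w[...,1]<box[3])
    k,l,st,ce=cv2.connectedComponentsWithStats(m.astype(np.uint8))
    for i in range(1,k):
        if st[i,4]<60: continue
        q=w[l==i]*1000; rc=cv2.minAreaRect(q[:,:2].astype(np.float32))
        print(cam,st[i,4],ce[i].round(),'z',np.median(q[:,2]).round(1),'rgb',np.median(d['pixels'][l==i],0),np.round(rc[0]),np.round(rc[1]),round(rc[2],1))
E
python3 - <<'E'
from h import *
s=r.get_state();print(s['tool_pos'],s['opening'],s['clock'],s['q'])
d=snap('wrist');save(d,'w2.png',sc=1.25);tops('wrist',d,(.35,.65,.2,.45));
for k in find('wrist',d,'tin0'):print(k)
d=snap('top');tops('top',d,(.35,.6,.2,.45));
for k in find('top',d,'tin0'):print(k)
E
```

```text
[0.5294 0.2673 0.1783] 0.6988208835622326 8.1 [-0.827   0.8174  0.5127  1.7596 -0.5704  0.7212 -1.4044]
wrist 651 [308.  99.] z 31.7 rgb [131. 126. 118.] [609. 291.] [47. 47.] 17.1
wrist 1903 [198. 171.] z 28.8 rgb [245. 245. 241.] [528. 390.] [41. 46.] 59.2
wrist 1774 [318. 189.] z 28.7 rgb [245. 245. 241.] [530. 270.] [46. 40.] 7.1
wrist 254 [201. 258.] z 28.4 rgb [242.  242.  236.5] [433. 379.] [23. 14.] 15.5
wrist 693 [270. 313.] z 29.0 rgb [228. 238. 228.] [386. 299.] [34. 46.] 40.2
wrist 557 [346. 315.] z 29.1 rgb [240. 243. 236.] [394. 214.] [29. 32.] 89.9
(0.69, array([0.394 , 0.2104, 0.0307]), array([349.2184, 316.486 ]))
(0.68, array([0.3826, 0.2969, 0.0292]), array([271.4082, 312.754 ]))
(0.63, array([0.5316, 0.3845, 0.03  ]), array([201.404, 169.416]))
(0.58, array([0.5319, 0.2732, 0.0327]), array([314.8154, 189.2676]))
top 135 [231. 213.] z 29.3 rgb [191. 193. 183.] [525. 270.] [36. 40.] 6.4
top 157 [193. 249.] z 29.6 rgb [190. 192. 182.] [419. 390.] [46. 41.] 14.8
top 143 [249. 253.] z 29.8 rgb [122. 170. 161.] [402. 215.] [29. 46.] 88.5
top 200 [220. 257.] z 30.0 rgb [104. 167. 158.] [389. 301.] [40. 47.] 43.9
(0.79, array([0.303 , 0.2159, 0.0275]), array([248.1579, 285.5751]))
(0.58, array([0.2772, 0.3154, 0.0312]), array([214.7916, 294.9377]))
(0.54, array([0.4164, 0.3841, 0.0301]), array([193.1957, 248.8783]))
(0.51, array([0.3904, 0.299 , 0.0292]), array([220.9541, 256.9331]))
(0.48, array([0.4026, 0.2075, 0.0321]), array([250.8398, 252.2649]))
(0.43, array([0.5217, 0.267 , 0.0314]), array([231.7511, 213.8985]))
```

View pics/w2.png

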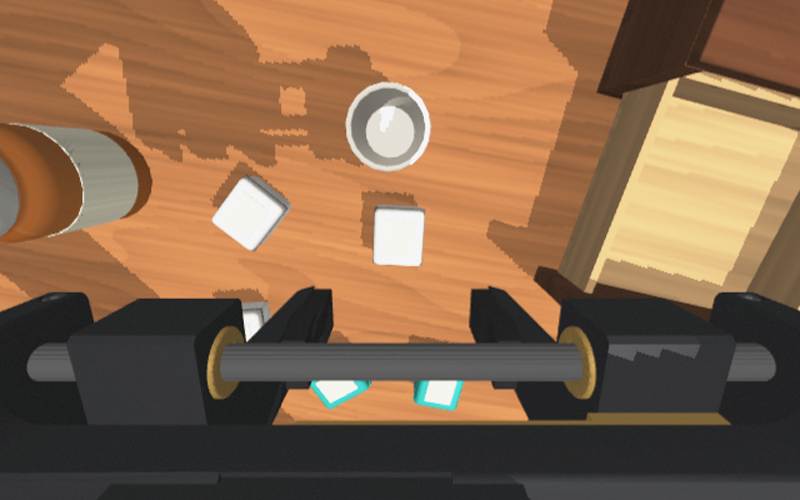

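The white tin is at px (318,189), just in front of the gripper, and measures (0.530, 0.270) at 7°. The cup sits behind it with enough clearance.

```bash
python3 -c "
from h import *
print(go([.530,.270,.032],97))
import types
a=np.radians(-3.2);ex=np.array([np.cos(a),np.sin(a)]);ey=np.array([-np.sin(a),np.cos(a)])
c=np.array([.6,.041])
for x,y in((-31,-33),(31,-33),(31,33),(-31,33)):print(x,y,c+ex*x/1000+ey*y/1000)
"
```

```text
([0.5, -2.4, 147.6], [0.0, 0.001, 0.053])
-31 -33 [0.5672 0.0098]
31 -33 [0.6291 0.0063]
31 33 [0.6328 0.0722]
-31 33 [0.5709 0.0757]
```

Call:
step_arm --motion '[{"dp":[0,-2,60],"twist":[0,0,0.05],"hand":0.6},{"dp":[0,-2,100],"twist":[0,0,0.05],"hand":0.6},{"dp":[0,-2,130],"twist":[0,0,0.05],"hand":0.6},{"dp":[0,-2,147],"twist":[0,0,0.05],"hand":0.6},{"dp":[0,-2,147],"twist":[0,0,0.05],"hand":0.3}]'

```text
clock: 8.93
tool_pos: [0.5296, 0.2696, 0.0326]
eef_rot: [0.998, 0.062, -0.001, 0.0]
contact_force: [0.1, 1.0, 0.3]
opening: 0.708
finger_force: 0.0
```

Call:
step_arm --motion '[{"dp":[0,0,0],"twist":[0,0,0],"hand":-1},{"dp":[0,0,0],"twist":[0,0,0],"hand":-1},{"dp":[0,0,0],"twist":[0,0,0],"hand":-1},{"dp":[0,0,-40],"twist":[0,0,0],"hand":-1},{"dp":[0,0,-98],"twist":[0,0,0],"hand":-1}]' --force 20

```text
clock: 9.55
tool_pos: [0.5288, 0.2698, 0.1313]
eef_rot: [0.998, 0.062, -0.002, 0.0]
contact_force: [1.1, 0.9, -0.9]
opening: 0.456
finger_force: 20.0
```

```bash
python3 -c "
from h import *
s=r.get_state();print(s['tool_pos'],s['opening'],s['finger_force'],s['clock'])
print(go([.6328,.0722,.15],86.8))
"
```

```text
[0.5288 0.2698 0.1313] 0.4562460488273287 19.999866691650823 9.55
([78.5, 209.0, -18.8], [0.001, 0.003, 0.181])
```

Call:
step_arm --motion '[{"dp":[10,40,-19],"twist":[0,0,0.06],"hand":-1},{"dp":[30,90,-19],"twist":[0,0,0.12],"hand":-1},{"dp":[50,145,-19],"twist":[0,0,0.18],"hand":-1},{"dp":[78,209,-19],"twist":[0,0,0.18],"hand":-1},{"dp":[78,209,-19],"twist":[0,0,0.18],"hand":-1}]'

```text
clock: 10.18
tool_pos: [0.6354, 0.0651, 0.1513]
eef_rot: [0.999, -0.032, 0.002, 0.002]
contact_force: [0.1, -0.4, -1.1]
opening: 0.452
finger_force: 20.0
```

```bash
python3 -c "
from h import *
s=r.get_state();print(s['tool_pos'],s['opening'],s['finger_force'],s['clock'],s['q'])
print(go([.6328,.0722,.053],86.8))
"
```

```text
[0.6354 0.0651 0.1513] 0.45193381011620837 19.999815038172528 10.175 [-0.4475  0.9079  0.5244  1.6375 -0.6021  0.7595 -1.2787]
([-3.4, -7.4, 98.2], [0.004, -0.004, -0.008])
```

Call:
step_arm --motion '[{"dp":[0,0,0],"twist":[0,0,0],"hand":-1},{"dp":[0,0,0],"twist":[0,0,0],"hand":-1}]'

```text
clock: 10.42
tool_pos: [0.6324, 0.075, 0.1499]
eef_rot: [1.0, -0.026, -0.001, -0.001]
contact_force: [0.1, -0.2, -0.2]
opening: 0.451
finger_force: 20.0
```

Call:
step_arm --motion '[{"dp":[0,3,40],"twist":[0,0,0],"hand":-1},{"dp":[0,3,70],"twist":[0,0,0],"hand":-1},{"dp":[0,3,88],"twist":[0,0,0],"hand":-1},{"dp":[0,3,97],"twist":[0,0,0],"hand":-1},{"dp":[0,3,97],"twist":[0,0,0],"hand":-1}]'

```text
clock: 11.05
tool_pos: [0.6301, 0.0708, 0.0533]
eef_rot: [1.0, -0.028, -0.003, -0.001]
contact_force: [-6.9, 1.0, 3.3]
opening: 0.449
finger_force: 20.0
```

Call:
step_arm --motion '[{"dp":[0,0,0],"twist":[0,0,0],"hand":0.06},{"dp":[0,0,0],"twist":[0,0,0],"hand":0.06},{"dp":[0,0,-30],"twist":[0,0,0],"hand":0.06},{"dp":[0,0,-80],"twist":[0,0,0],"hand":0.06},{"dp":[0,0,-120],"twist":[0,0,0],"hand":0.06}]'

```text
clock: 11.68
tool_pos: [0.6339, 0.0699, 0.1759]
eef_rot: [1.0, -0.027, 0.001, -0.0]
contact_force: [1.0, -0.1, 0.2]
opening: 0.53
finger_force: 0.0
```

```bash
python3 -c "
from h import *
s=r.get_state();print(s['tool_pos'],s['opening'],s['finger_force'],s['clock'])
print(go([.528,.390,.18],59))
d=snap('top');tops('top',d,(.35,.6,.2,.45));tops('top',d,(.5,.67,-.04,.12),.04,.058)
"
```

```text
[0.6339 0.0699 0.1759] 0.5300716996736242 0.0 11.675
([-123.1, -313.8, -4.3], [-0.001, -0.002, 0.487])
top 193 [294. 177.] z 49.9 rgb [189. 192. 183.] [630.  72.] [41. 45.] 84.0
```

```bash
python3 -c "
from h import *
print(r.get_state()['q'],go([.528,.390,.18],149))
d=snap('top');print(find('top',d,'jar'));w=cloud(d);m=(w[...,2]>.11)&(w[...,2]<.13)&(w[...,1]>.4)&(w[...,1]<.6)&(w[...,0]>.45);q=w[m]*1000;print(len(q),q.min(0),q.max(0))
"
```

```text
[-0.464   0.8699  0.5485  1.6215 -0.5836  0.8075 -1.2903] ([-126.0, -314.2, 0.1], [0.005, -0.01, -1.084])
[(0.69, array([0.5259, 0.501 , 0.1139]), array([146.194 , 210.0393])), (0.48, array([ 0.5697, -0.0115,  0.0196]), array([321.7068, 197.453 ]))]
377 [504.6792 484.611  111.3443] [564.1191 547.4286 127.1119]
```

Call:
step_arm --motion '[{"dp":[-20,-45,0],"twist":[0,0,-0.18],"hand":0.7},{"dp":[-45,-103,0],"twist":[0,0,-0.36],"hand":0.7},{"dp":[-65,-160,0],"twist":[0,0,-0.54],"hand":0.7},{"dp":[-87,-217,0],"twist":[0,0,-0.72],"hand":0.7},{"dp":[-109,-272,0],"twist":[0,0,-0.9],"hand":0.7}]'

```text
clock: 12.45
tool_pos: [0.5376, 0.3492, 0.1723]
eef_rot: [0.911, 0.413, -0.001, -0.0]
contact_force: [-0.3, 0.3, -1.1]
opening: 0.852
finger_force: 0.0
```

Call:
step_arm --motion '[{"dp":[23,-38,0],"twist":[0,0,-0.18],"hand":0.7},{"dp":[23,-38,0],"twist":[0,0,-0.18],"hand":0.7},{"dp":[23,-38,0],"twist":[0,0,-0.18],"hand":0.7}]'

```text
clock: 12.82
tool_pos: [0.526, 0.3884, 0.1725]
eef_rot: [0.872, 0.49, -0.001, 0.001]
contact_force: [-0.0, -0.5, -0.3]
opening: 0.855
finger_force: 0.0
```

Run:
```python
from h import *
s=r.get_state();print(s['tool_pos'],s['opening'],s['clock'],s['q'])
d=snap('wrist');tops('wrist',d,(.35,.65,.2,.45));
for k in find('wrist',d,'tin0'):print(k)
print(go([.528,.390,.032],149.2))
```

```text
[0.526  0.3884 0.1725] 0.8545526554096833 12.825 [-0.8707  0.8561  0.3161  1.5639 -0.3399  0.778  -0.9594]
wrist 1833 [321. 190.] z 28.7 rgb [246. 246. 243.] [527. 390.] [41. 45.] 59.8
wrist 265 [429. 217.] z 31.1 rgb [138. 134. 124.] [608. 311.] [44. 13.] 4.0
wrist 582 [458. 241.] z 31.7 rgb [164. 158. 147.] [619. 279.] [44. 19.] 39.0
wrist 359 [226. 231.] z 27.7 rgb [241. 240. 238.] [418. 406.] [19. 48.] 82.1
wrist 60 [256. 242.] z 26.3 rgb [214.5 212.  203. ] [442. 378.] [13.  5.] 62.7
wrist 1236 [257. 320.] z 28.8 rgb [115. 238. 232.] [388. 301.] [41. 46.] 41.7
(0.8, array([0.5325, 0.3905, 0.0272]), array([325.4783, 188.0105]))
(0.8, array([0.4349, 0.4016, 0.0213]), array([238.9136, 225.7319]))
(0.6, array([0.3915, 0.3   , 0.0296]), array([258.4987, 321.4167]))
([3.1, -0.6, 140.9], [0.001, 0.002, -0.012])
```

Call:
step_arm --motion '[{"dp":[2,0,60],"twist":[0,0,-0.01],"hand":0.7},{"dp":[2,0,100],"twist":[0,0,-0.01],"hand":0.7},{"dp":[2,0,125],"twist":[0,0,-0.01],"hand":0.7},{"dp":[2,0,140],"twist":[0,0,-0.01],"hand":0.7},{"dp":[2,0,140],"twist":[0,0,-0.01],"hand":0.3}]'

```text
clock: 13.55
tool_pos: [0.5274, 0.3899, 0.0326]
eef_rot: [0.869, 0.494, -0.001, 0.0]
contact_force: [0.4, -0.1, 0.7]
opening: 0.76
finger_force: 0.0
```

Call:
step_arm --motion '[{"dp":[0,0,0],"twist":[0,0,0],"hand":-1},{"dp":[0,0,0],"twist":[0,0,0],"hand":-1},{"dp":[0,0,0],"twist":[0,0,0],"hand":-1},{"dp":[0,0,-50],"twist":[0,0,0],"hand":-1},{"dp":[0,0,-112],"twist":[0,0,0],"hand":-1}]' --force 20

```text
clock: 14.18
tool_pos: [0.5262, 0.3906, 0.1454]
eef_rot: [0.869, 0.495, -0.002, 0.0]
contact_force: [1.2, 1.3, -1.0]
opening: 0.517
finger_force: 20.0
```

Call:
step_arm --motion '[{"dp":[0,0,0],"twist":[0,0,0],"hand":-1}]'

```text
clock: 14.3
tool_pos: [0.5305, 0.3927, 0.1508]
eef_rot: [0.869, 0.495, 0.005, -0.0]
contact_force: [0.6, 0.2, -0.2]
opening: 0.52
finger_force: 20.0
```

```bash
cat >> h.py <<'E'
_a=np.radians(-3.2);EX=np.array([np.cos(_a),np.sin(_a)]);EY=np.array([-np.sin(_a),np.cos(_a)])
def bay(x,y,z,c=(.6,.041)): return [*(np.array(c)+EX*x/1e3+EY*y/1e3),z]
E
python3 -c "
from h import *
s=r.get_state();print(s['tool_pos'],s['opening'],s['finger_force'],s['clock'])
print(go(bay(-22,30,.15),86.8))
"
```

```text
[0.5305 0.3927 0.1508] 0.5198412483760667 19.999879443494137 14.3
([-250.4, 206.0, -0.7], [-0.001, -0.011, 1.09])
```

Call:
step_arm --motion '[{"dp":[-40,33,-4],"twist":[0,0,0.18],"hand":-1},{"dp":[-85,70,-4],"twist":[0,0,0.36],"hand":-1},{"dp":[-130,107,-4],"twist":[0,0,0.54],"hand":-1},{"dp":[-175,144,-4],"twist":[0,0,0.72],"hand":-1},{"dp":[-215,178,-4],"twist":[0,0,0.9],"hand":-1}]'

```text
clock: 14.92
tool_pos: [0.57, 0.1131, 0.1485]
eef_rot: [0.998, 0.064, -0.001, 0.0]
contact_force: [0.4, 0.5, -2.1]
opening: 0.521
finger_force: 20.0
```

Call:
step_arm --motion '[{"dp":[0,30,0],"twist":[0,0,0.15],"hand":-1},{"dp":[0,44,0],"twist":[0,0,0.19],"hand":-1},{"dp":[0,44,0],"twist":[0,0,0.19],"hand":-1},{"dp":[0,44,0],"twist":[0,0,0.19],"hand":-1}]'

```text
clock: 15.42
tool_pos: [0.576, 0.074, 0.1488]
eef_rot: [1.0, -0.025, -0.001, -0.001]
contact_force: [-0.7, 0.1, -0.1]
opening: 0.518
finger_force: 20.0
```

```bash
python3 -c "
from h import *
s=r.get_state();print(s['tool_pos'],s['opening'],s['finger_force'],s['clock'])
print(go(bay(-22,30,.053),86.8))
"
```

```text
[0.576  0.074  0.1488] 0.5183131378189362 20.000012482632883 15.425
([3.9, 1.8, 95.8], [-0.002, 0.001, 0.005])
```

Call:
step_arm --motion '[{"dp":[3,2,40],"twist":[0,0,0],"hand":-1},{"dp":[3,2,70],"twist":[0,0,0],"hand":-1},{"dp":[3,2,88],"twist":[0,0,0],"hand":-1},{"dp":[3,2,95],"twist":[0,0,0],"hand":-1},{"dp":[3,2,95],"twist":[0,0,0],"hand":-1}]'

```text
clock: 16.05
tool_pos: [0.5801, 0.0701, 0.0548]
eef_rot: [1.0, -0.027, 0.001, -0.0]
contact_force: [-0.1, -0.3, -0.4]
opening: 0.521
finger_force: 20.0
```

Call:
step_arm --motion '[{"dp":[0,0,0],"twist":[0,0,0],"hand":0.2},{"dp":[0,0,0],"twist":[0,0,0],"hand":0.2},{"dp":[0,0,-30],"twist":[0,0,0],"hand":0.2},{"dp":[0,0,-80],"twist":[0,0,0],"hand":0.2},{"dp":[0,0,-120],"twist":[0,0,0],"hand":0.2}]'

```text
clock: 16.68
tool_pos: [0.5795, 0.0694, 0.1761]
eef_rot: [1.0, -0.028, 0.001, 0.0]
contact_force: [0.7, 0.4, 0.3]
opening: 0.603
finger_force: 0.0
```

Call:
step_arm --motion '[{"dp":[0,0,0],"twist":[0,0,0],"hand":0.2}]'

```text
clock: 16.8
tool_pos: [0.5813, 0.0693, 0.1774]
eef_rot: [1.0, -0.028, 0.003, -0.0]
contact_force: [0.8, 0.4, 0.5]
opening: 0.599
finger_force: 0.0
```

```bash
python3 -c "
from h import *
s=r.get_state();print(s['tool_pos'],s['opening'],s['finger_force'],s['clock'])
d=snap('top');tops('top',d,(.35,.6,.2,.45));tops('top',d,(.5,.67,-.04,.12),.04,.058)
for k in find('top',d,'tin0'):print(k)
print(go([.419,.390,.18],104.5))
"
```

```text
[0.5813 0.0693 0.1774] 0.5987178552272933 0.0 16.8
top 159 [295. 195.] z 49.9 rgb [190. 193. 182.] [575.  71.] [46. 32.] 84.7
(0.61, array([0.5741, 0.0679, 0.0481]), array([295.7949, 194.8852]))
(0.53, array([ 0.6922, -0.0348,  0.0981]), array([328.7315, 152.3121]))
(0.27, array([0.6302, 0.3023, 0.038 ]), array([220.4172, 179.285 ]))
([-177.4, -310.9, -5.6], [-0.001, -0.0, -0.308])
```

Call:
step_arm --motion '[{"dp":[-30,-50,-2],"twist":[0,0,-0.08],"hand":0.5},{"dp":[-58,-102,-2],"twist":[0,0,-0.16],"hand":0.5},{"dp":[-87,-154,-2],"twist":[0,0,-0.24],"hand":0.5},{"dp":[-116,-205,-2],"twist":[0,0,-0.308],"hand":0.5},{"dp":[-145,-256,-2],"twist":[0,0,-0.308],"hand":0.5}]'

```text
clock: 17.52
tool_pos: [0.4469, 0.3343, 0.1748]
eef_rot: [0.992, 0.126, -0.001, 0.0]
contact_force: [0.9, 0.7, -0.0]
opening: 0.751
finger_force: 0.0
```

Call:
step_arm --motion '[{"dp":[-10,-40,0],"twist":[0,0,0],"hand":0.5},{"dp":[-14,-61,0],"twist":[0,0,0],"hand":0.5},{"dp":[-14,-61,0],"twist":[0,0,0],"hand":0.5},{"dp":[-14,-61,0],"twist":[0,0,0],"hand":0.5}]'

```text
clock: 18.02
tool_pos: [0.4203, 0.3869, 0.1756]
eef_rot: [0.992, 0.125, -0.0, 0.001]
contact_force: [0.5, -0.6, 0.4]
opening: 0.748
finger_force: 0.0
```

Run:
```python
from h import *
s=r.get_state();print(s['tool_pos'],s['opening'],s['clock'],s['q'])
d=snap('wrist');tops('wrist',d,(.3,.65,.2,.45));
for k in find('wrist',d,'tin0'):print(k)
print(go([.419,.390,.032],104.5))
```

```text
[0.4203 0.3869 0.1756] 0.7482476094890438 18.025 [-1.1224  0.8031  0.5307  1.8308 -0.6157  0.6798 -1.5517]
wrist 470 [465.  26.] z 31.2 rgb [124. 120. 111.] [591. 301.] [46. 15.] 56.9
wrist 441 [513.  14.] z 31.2 rgb [152. 146. 136.] [606. 271.] [ 9. 31.] 86.7
wrist 1786 [317. 193.] z 28.7 rgb [244. 245. 241.] [418. 390.] [46. 40.] 15.0
wrist 622 [388. 233.] z 28.0 rgb [ 77.  205.5 194. ] [391. 303.] [33. 46.] 42.6
wrist 299 [479. 233.] z 27.9 rgb [ 73. 201. 190.] [420. 215.] [13. 31.] 18.7
(0.92, array([0.2923, 0.2408, 0.0248]), array([416.0743, 327.7523]))
(0.88, array([0.403 , 0.3112, 0.0242]), array([387.238 , 225.2297]))
(0.88, array([0.2849, 0.3225, 0.0268]), array([345.9418, 319.2441]))
(0.68, array([0.4174, 0.2271, 0.0194]), array([466.2017, 229.7607]))
(0.64, array([0.4229, 0.3906, 0.0259]), array([317.4226, 188.7019]))
([-0.9, -3.7, 144.1], [0.001, 0.0, -0.003])
```

Call:
step_arm --motion '[{"dp":[-1,-3,60],"twist":[0,0,0],"hand":0.5},{"dp":[-1,-3,100],"twist":[0,0,0],"hand":0.5},{"dp":[-1,-3,130],"twist":[0,0,0],"hand":0.5},{"dp":[-1,-3,144],"twist":[0,0,0],"hand":0.5},{"dp":[-1,-3,144],"twist":[0,0,0],"hand":0.3}]'

```text
clock: 18.75
tool_pos: [0.4185, 0.3904, 0.032]
eef_rot: [0.992, 0.125, -0.0, 0.0]
contact_force: [-0.4, 0.1, -0.3]
opening: 0.662
finger_force: 0.0
```

Call:
step_arm --motion '[{"dp":[0,0,0],"twist":[0,0,0],"hand":-1},{"dp":[0,0,0],"twist":[0,0,0],"hand":-1},{"dp":[0,0,0],"twist":[0,0,0],"hand":-1},{"dp":[0,0,-50],"twist":[0,0,0],"hand":-1},{"dp":[0,0,-115],"twist":[0,0,0],"hand":-1}]' --force 20

```text
clock: 19.38
tool_pos: [0.4171, 0.391, 0.1451]
eef_rot: [0.992, 0.126, -0.001, 0.001]
contact_force: [0.7, 2.2, -0.9]
opening: 0.45
finger_force: 20.0
```

Call:
step_arm --motion '[{"dp":[0,0,0],"twist":[0,0,0],"hand":-1}]'

```text
clock: 19.5
tool_pos: [0.4205, 0.3929, 0.149]
eef_rot: [0.992, 0.126, 0.004, -0.002]
contact_force: [0.1, -0.0, -1.3]
opening: 0.452
finger_force: 20.0
```

```bash
python3 -c "
from h import *
s=r.get_state();print(s['tool_pos'],s['opening'],s['finger_force'],s['clock'])
print(go(bay(15,-34,.15),86.8))
"
```

```text
[0.4205 0.3929 0.149 ] 0.45187359145184663 19.999938521068543 19.5
([89.7, 422.5, -1.7], [-0.005, -0.008, 0.309])
```

Call:
step_arm --motion '[{"dp":[10,45,-5],"twist":[0,0,0.06],"hand":-1},{"dp":[22,103,-5],"twist":[0,0,0.12],"hand":-1},{"dp":[34,160,-5],"twist":[0,0,0.2],"hand":-1},{"dp":[46,218,-5],"twist":[0,0,0.25],"hand":-1},{"dp":[58,275,-5],"twist":[0,0,0.309],"hand":-1}]'

```text
clock: 20.12
tool_pos: [0.5429, 0.1381, 0.1486]
eef_rot: [1.0, -0.029, -0.001, -0.0]
contact_force: [0.5, 0.3, -1.3]
opening: 0.453
finger_force: 20.0
```

Call:
step_arm --motion '[{"dp":[-8,50,0],"twist":[0,0,0],"hand":-1},{"dp":[-15,100,0],"twist":[0,0,0],"hand":-1},{"dp":[-15,130,0],"twist":[0,0,0],"hand":-1},{"dp":[-15,148,0],"twist":[0,0,0],"hand":-1},{"dp":[-15,148,0],"twist":[0,0,0],"hand":-1}]'

```text
clock: 20.75
tool_pos: [0.519, -0.0086, 0.1491]
eef_rot: [1.0, -0.03, -0.001, 0.0]
contact_force: [0.2, 0.8, -1.1]
opening: 0.453
finger_force: 20.0
```

Call:
step_arm --motion '[{"dp":[0,0,0],"twist":[0,0,0],"hand":-1},{"dp":[0,0,0],"twist":[0,0,0],"hand":-1}]'

```text
clock: 21.0
tool_pos: [0.5197, -0.0058, 0.1494]
eef_rot: [1.0, -0.027, -0.0, -0.0]
contact_force: [-0.3, 0.2, -0.4]
opening: 0.449
finger_force: 20.0
```

```bash
python3 -c "
from h import *
s=r.get_state();print(s['tool_pos'],s['opening'],s['finger_force'],s['clock'])
print(go(bay(15,-34,.053),86.8))
"
```

```text
[ 0.5197 -0.0058  0.1494] 0.448825594345995 20.00000047730282 21.0
([92.6, -16.9, 96.3], [-0.001, 0.001, 0.002])
```

Call:
step_arm --motion '[{"dp":[40,-7,0],"twist":[0,0,0],"hand":-1},{"dp":[75,-13,0],"twist":[0,0,0],"hand":-1},{"dp":[92,-17,0],"twist":[0,0,0],"hand":-1},{"dp":[92,-17,0],"twist":[0,0,0],"hand":-1},{"dp":[92,-17,30],"twist":[0,0,0],"hand":-1}]'

```text
clock: 21.62
tool_pos: [0.6133, 0.0046, 0.121]
eef_rot: [1.0, -0.028, 0.002, 0.0]
contact_force: [0.4, -0.0, -1.3]
opening: 0.455
finger_force: 20.0
```

Call:
step_arm --motion '[{"dp":[0,0,25],"twist":[0,0,0],"hand":-1},{"dp":[0,0,50],"twist":[0,0,0],"hand":-1},{"dp":[0,0,60],"twist":[0,0,0],"hand":-1},{"dp":[0,0,66],"twist":[0,0,0],"hand":-1},{"dp":[0,0,66],"twist":[0,0,0],"hand":-1}]'

```text
clock: 22.25
tool_pos: [0.6128, 0.0044, 0.0542]
eef_rot: [1.0, -0.028, 0.0, -0.0]
contact_force: [0.8, -0.2, -0.5]
opening: 0.452
finger_force: 20.0
```

Call:
step_arm --motion '[{"dp":[0,0,0],"twist":[0,0,0],"hand":0.06},{"dp":[0,0,0],"twist":[0,0,0],"hand":0.06},{"dp":[0,0,-30],"twist":[0,0,0],"hand":0.06},{"dp":[0,0,-80],"twist":[0,0,0],"hand":0.06},{"dp":[0,0,-120],"twist":[0,0,0],"hand":0.06}]'

```text
clock: 22.88
tool_pos: [0.6129, 0.004, 0.1758]
eef_rot: [1.0, -0.028, 0.001, 0.0]
contact_force: [0.5, 0.3, -0.5]
opening: 0.529
finger_force: 0.0
```

Run:
```python
from h import *
s=r.get_state();print(s['tool_pos'],s['opening'],s['clock'],s['q'])
d=snap('top');w=cloud(d);save(d,'t3.png',(170,110,490,310),2.5)
tops('top',d,(.5,.67,-.04,.12),.04,.058)
m=(w[...,2]>.012)&(w[...,2]<.05)&(w[...,0]>.36)&(w[...,0]<.53)&(w[...,1]>-.42)&(w[...,1]<-.2);q=w[m]*1000;rc=cv2.minAreaRect(q[:,:2].astype(np.float32));print('scoop',rc,np.median(q,0))
for t in('scoop','scoop_end'):
  for k in find('top',d,t):print(t,k)
```

```text
[0.6129 0.004  0.1758] 0.5288482848750607 22.875 [-0.3689  0.847   0.537   1.7046 -0.5919  0.7562 -1.1665]
top 163 [316. 184.] z 49.7 rgb [190. 192. 182.] [609.   5.] [37. 40.] 88.8
scoop ((435.1556701660156, -297.5893859863281), (39.62174987792969, 104.45440673828125), 20.365001678466797) [ 439.5484 -305.8028   26.1308]
scoop (0.62, array([ 0.6934, -0.0447,  0.0957]), array([332.007 , 152.0716]))
scoop (0.47, array([ 0.4423, -0.3236,  0.0255]), array([424.7849, 236.0485]))
scoop_end (0.78, array([ 0.4415, -0.3256,  0.0241]), array([425.3436, 236.3166]))
```

View pics/t3.png

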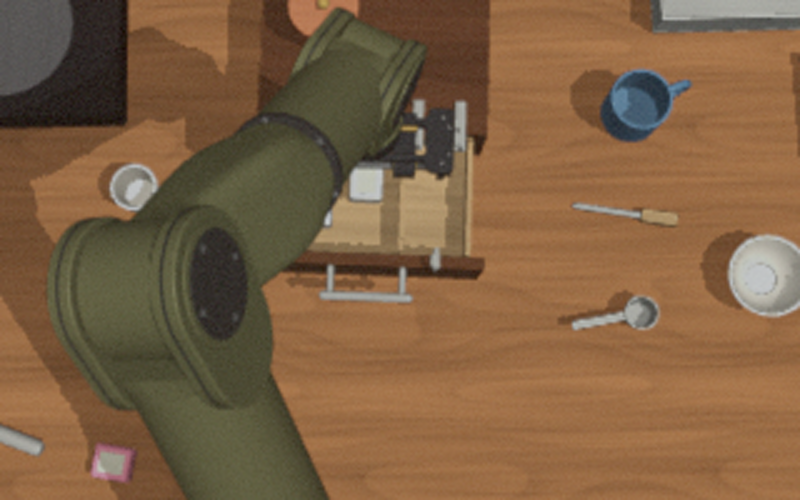

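```bash
python3 -c "
from h import *
print(go([.435,-.305,.19],10))
"
```

```text
([-161.3, 318.6, -14.6], [-0.003, -0.004, 1.34])
```

Call:
step_arm --motion '[{"dp":[-25,45,-15],"twist":[0,0,0.18],"hand":-0.4},{"dp":[-50,95,-15],"twist":[0,0,0.36],"hand":-0.4},{"dp":[-75,145,-15],"twist":[0,0,0.54],"hand":-0.4},{"dp":[-100,195,-15],"twist":[0,0,0.72],"hand":-0.4},{"dp":[-125,245,-15],"twist":[0,0,0.9],"hand":-0.4}]'

```text
clock: 23.65
tool_pos: [0.4725, -0.2341, 0.1877]
eef_rot: [0.887, -0.463, -0.001, 0.0]
contact_force: [0.7, -1.5, 1.1]
opening: 0.301
finger_force: 0.0
```

```bash
python3 -c "
from h import *
s=r.get_state();print(s['q'],s['clock'],s['opening'],go([.435,-.305,.19],10))
"
```

```text
[-0.0268  0.7905  0.7069  1.9563 -0.7978  0.7006 -1.3529] 23.65 0.3007197378811292 ([36.7, 71.4, -2.3], [0.001, 0.001, 0.434])
```

Call:
step_arm --motion '[{"dp":[18,36,0],"twist":[0,0,0.18],"hand":-0.4},{"dp":[32,62,0],"twist":[0,0,0.36],"hand":-0.4},{"dp":[37,71,0],"twist":[0,0,0.434],"hand":-0.4},{"dp":[37,71,0],"twist":[0,0,0.434],"hand":-0.4},{"dp":[37,71,0],"twist":[0,0,0.434],"hand":-0.4}]'

```text
clock: 24.28
tool_pos: [0.4375, -0.3033, 0.188]
eef_rot: [0.769, -0.64, -0.001, -0.0]
contact_force: [-0.1, 0.0, -0.7]
opening: 0.299
finger_force: 0.0
```

```bash
cat > sc.py <<'E'
from h import *
s=r.get_state();print(s['tool_pos'],s['clock'],s['q'])
d=snap('wrist');w=cloud(d);save(d,'w3.png',sc=1.25)
m=(w[...,2]>.018)&(w[...,2]<.05)&(w[...,0]>.36)&(w[...,0]<.53)&(w[...,1]>-.42)&(w[...,1]<-.2)
k,l,st,ce=cv2.connectedComponentsWithStats(m.astype(np.uint8))
i=1+np.argmax(st[1:,4]);q=w[l==i]*1000;print(st[i])
for y0 in range(-360,-220,8):
    g=q[(q[:,1]>=y0)&(q[:,1]<y0+8)]
    if len(g)>3: print(y0+4,len(g),'x',np.percentile(g[:,0],[3,50,97]).round(1),'z',np.percentile(g[:,2],[10,50,90]).round(1))
for t in('scoop','scoop_end'):
  for k in find('wrist',d,t):print(t,k)
E
python3 sc.py
```

```text
[ 0.4375 -0.3033  0.188 ] 24.275 [ 0.0763  0.8317  0.8074  1.9438 -0.8795  0.7666 -1.5519]
[297 144  42  99 975]
-348 72 x [434.1 445.1 455.7] z [23.8 26.4 27.6]
-340 68 x [426.8 434.4 462.4] z [21.6 26.4 27.4]
-332 61 x [424.8 428.4 464.9] z [19.9 25.9 27.2]
-324 66 x [425.3 460.8 464.5] z [19.6 25.6 27.1]
-316 112 x [428.1 439.4 461.3] z [18.9 25.  27.2]
-308 117 x [436.  442.8 453.2] z [22.4 25.4 26.6]
-300 70 x [435.6 440.  444.7] z [24.  24.8 25.7]
-292 64 x [434.3 439.  443.2] z [23.7 24.7 25.5]
-284 66 x [432.7 437.2 441.8] z [24.1 24.7 25.5]
-276 66 x [431.3 435.8 440.5] z [23.6 24.6 25.4]
-268 63 x [429.8 434.5 439.2] z [23.9 24.8 25.3]
-260 65 x [428.3 433.  437.5] z [23.7 24.7 25.5]
-252 60 x [426.8 431.7 436. ] z [23.9 24.8 25.6]
-244 25 x [426.1 430.6 434.9] z [23.9 24.5 25.4]
scoop (0.64, array([ 0.4396, -0.3212,  0.021 ]), array([321.3279, 171.5144]))
scoop_end (0.81, array([ 0.441 , -0.3168,  0.0205]), array([319.2134, 175.3016]))
scoop_end (0.15, array([ 0.4828, -0.4606,  0.0195]), array([302.5904,  13.0785]))
```

View pics/w3.png

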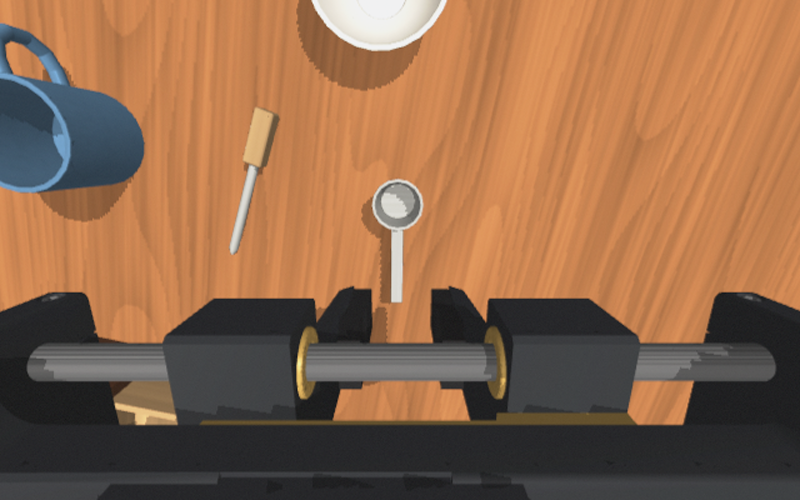

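The scoop bowl is at px (318,164), with the handle (about px (317,210)) already aligned between the fingers. Bowl axis is (0.445, -0.330), handle at 99.5°.

```bash
python3 -c "
from h import *
print(go([.4394,-.2965,.033],9.5))
"
```

```text
([-6.4, -2.9, 155.5], [-0.0, 0.001, 0.017])
```

Call:
step_arm --motion '[{"dp":[-6,-3,60],"twist":[0,0,0.015],"hand":-0.4},{"dp":[-6,-3,110],"twist":[0,0,0.015],"hand":-0.4},{"dp":[-6,-3,140],"twist":[0,0,0.015],"hand":-0.4},{"dp":[-6,-3,155],"twist":[0,0,0.015],"hand":-0.4},{"dp":[-6,-3,155],"twist":[0,0,0.015],"hand":-0.4}]'

```text
clock: 25.05
tool_pos: [0.439, -0.2973, 0.0329]
eef_rot: [0.763, -0.646, -0.001, -0.0]
contact_force: [-0.6, 0.2, -0.1]
opening: 0.298
finger_force: 0.0
```

Call:
step_arm --motion '[{"dp":[0,0,0],"twist":[0,0,0],"hand":-1},{"dp":[0,0,0],"twist":[0,0,0],"hand":-1},{"dp":[0,0,0],"twist":[0,0,0],"hand":-1},{"dp":[0,0,-50],"twist":[0,0,0],"hand":-1},{"dp":[0,0,-110],"twist":[0,0,0],"hand":-1}]' --force 30

```text
clock: 25.68
tool_pos: [0.4388, -0.2972, 0.1445]
eef_rot: [0.763, -0.646, -0.001, 0.0]
contact_force: [0.5, -1.0, -0.8]
opening: 0.109
finger_force: 30.0
```

Call:
step_arm --motion '[{"dp":[0,0,-40],"twist":[0,0,0],"hand":-1},{"dp":[0,0,-40],"twist":[0,0,0],"hand":-1}]'

```text
clock: 25.92
tool_pos: [0.4405, -0.2989, 0.1865]
eef_rot: [0.763, -0.646, 0.003, -0.0]
contact_force: [1.3, 1.3, -0.2]
opening: 0.105
finger_force: 30.0
```

```bash
python3 -c "
from h import *
s=r.get_state();print(s['tool_pos'],s['opening'],s['finger_force'],s['clock'])
print(go(bay(0,0,.18,(.593,-.080)),86.8))
d=snap('scene');save(d,'s3.png',(100,130,420,330),2.4)
"
```

```text
[ 0.4405 -0.2989  0.1865] 0.10451999840313445 29.99673306941986 25.925
([-190.7, -186.6, 6.5], [-0.001, -0.007, -1.349])
```

View pics/s3.png

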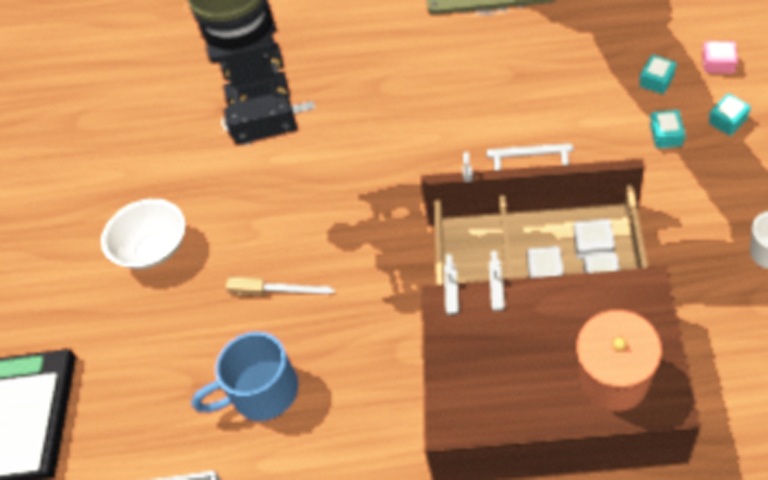

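Call:
step_arm --motion '[{"dp":[-25,-25,5],"twist":[0,0,-0.18],"hand":-1},{"dp":[-55,-55,5],"twist":[0,0,-0.36],"hand":-1},{"dp":[-85,-83,5],"twist":[0,0,-0.54],"hand":-1},{"dp":[-115,-113,5],"twist":[0,0,-0.72],"hand":-1},{"dp":[-145,-142,5],"twist":[0,0,-0.9],"hand":-1}]'

```text
clock: 26.6
tool_pos: [0.5552, -0.1295, 0.1769]
eef_rot: [0.969, -0.247, -0.002, -0.0]
contact_force: [-0.1, -0.8, -0.6]
opening: 0.104
finger_force: 30.0
```

```bash
python3 -c "
from h import *
s=r.get_state();print(s['opening'],go(bay(0,0,.18,(.593,-.080)),86.8))
"
```

```text
0.1043317944320688 ([9.5, -61.6, -3.1], [-0.001, 0.003, -0.443])
```

Call:
step_arm --motion '[{"dp":[5,-30,-3],"twist":[0,0,-0.18],"hand":-1},{"dp":[9,-52,-3],"twist":[0,0,-0.36],"hand":-1},{"dp":[9,-61,-3],"twist":[0,0,-0.443],"hand":-1},{"dp":[9,-61,-3],"twist":[0,0,-0.443],"hand":-1},{"dp":[9,-61,-3],"twist":[0,0,-0.443],"hand":-1}]'

```text
clock: 27.22
tool_pos: [0.5918, -0.083, 0.1808]
eef_rot: [0.999, -0.032, -0.001, -0.0]
contact_force: [0.2, 0.2, 0.5]
opening: 0.105
finger_force: 30.0
```

```bash
python3 -c "
from h import *
s=r.get_state();print(s['opening'],go(bay(0,0,.0545,(.593,-.080)),86.8))
"
```

```text
0.10463820454816772 ([1.2, -3.1, 126.3], [0.0, 0.002, -0.009])
```

Call:
step_arm --motion '[{"dp":[-5,-3,50],"twist":[0,0,0],"hand":-1},{"dp":[-5,-3,90],"twist":[0,0,0],"hand":-1},{"dp":[-5,-3,112],"twist":[0,0,0],"hand":-1},{"dp":[-5,-3,125],"twist":[0,0,0],"hand":-1},{"dp":[-5,-3,126],"twist":[0,0,0],"hand":-1}]'

```text
clock: 27.85
tool_pos: [0.5877, -0.0797, 0.0553]
eef_rot: [0.999, -0.032, -0.0, 0.0]
contact_force: [1.1, 0.6, -0.0]
opening: 0.107
finger_force: 30.0
```

Call:
step_arm --motion '[{"dp":[0,0,0],"twist":[0,0,0],"hand":-1},{"dp":[0,0,0],"twist":[0,0,0],"hand":-0.5},{"dp":[0,0,0],"twist":[0,0,0],"hand":-0.5},{"dp":[0,0,-60],"twist":[0,0,0],"hand":-0.5},{"dp":[0,0,-120],"twist":[0,0,0],"hand":-0.5}]'

```text
clock: 28.48
tool_pos: [0.5876, -0.079, 0.1768]
eef_rot: [1.0, -0.031, -0.001, -0.0]
contact_force: [1.6, 0.1, -0.3]
opening: 0.255
finger_force: 0.0
```

Call:
step_arm --motion '[{"dp":[0,0,-30],"twist":[0,0,0],"hand":-0.5},{"dp":[0,0,-30],"twist":[0,0,0],"hand":-0.5}]'

```text
clock: 28.72
tool_pos: [0.5896, -0.0794, 0.2086]
eef_rot: [1.0, -0.031, 0.003, 0.0]
contact_force: [0.3, -1.0, -0.5]
opening: 0.249
finger_force: 0.0
```

Run:
```python
from h import *
s=r.get_state();print(s['tool_pos'],s['opening'],s['clock'],s['q'])
d=snap('scene');save(d,'s4.png',(250,170,400,280),4)
w=cloud(d);m=(w[...,0]>.5)&(w[...,0]<.67)&(w[...,1]<-.045)&(w[...,1]>-.115)&(w[...,2]>.035)&(w[...,2]<.09)
print(np.percentile(w[m]*1000,[2,50,98],axis=0).round())
d=snap('wrist');w=cloud(d)
m=(w[...,0]>.52)&(w[...,0]<.67)&(w[...,1]<-.045)&(w[...,1]>-.113)&(w[...,2]>.035)&(w[...,2]<.09);print(m.sum(),np.percentile(w[m]*1000,[2,50,98],axis=0).round())
# handle approach
print('handle',go([.463,.0108,.19],-3.2))
```

```text
[ 0.5896 -0.0794  0.2086] 0.2486733384387099 28.725 [-0.1593  0.7447  0.3843  1.7357 -0.3906  0.7313 -1.2075]
[[ 507. -113.   36.]
 [ 511.  -80.   48.]
 [ 617.  -47.   87.]]
1084 [[537. -99.  36.]
 [597. -78.  45.]
 [638. -62.  48.]]
handle ([-129.9, -81.6, 15.6], [-0.0, 0.001, 1.565])
```

View pics/s4.png

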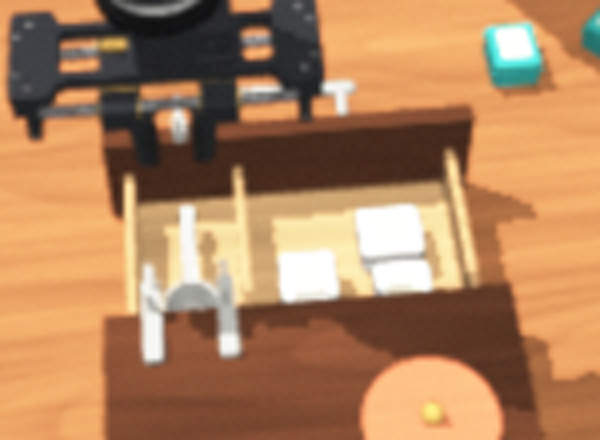

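Run:
```python
from h import *
print(go([.413,.012,.095],86.8))
d=snap('top')
for k in find('top',d,'tin0'):print(k)
tops('top',d,(.2,.7,-.05,.6),.02,.058)
```

```text
([-179.9, -79.7, 110.6], [-0.001, 0.0, -0.006])
(0.78, array([0.3898, 0.2976, 0.0271]), array([221.5468, 257.1544]))
(0.75, array([0.3024, 0.2143, 0.0281]), array([248.6558, 285.782 ]))
(0.44, array([0.6334, 0.0741, 0.0529]), array([293.45  , 175.6872]))
top 530 [290. 176.] z 41.1 rgb [138. 116.  87.] [618.  72.] [126. 115.] 6.5
top 170 [222. 184.] z 45.5 rgb [138.  133.5 125. ] [611. 291.] [57. 54.] 44.7
top 101 [159. 214.] z 41.1 rgb [122. 116. 102.] [526. 496.] [29. 70.] 65.7
top 79 [247. 254.] z 29.3 rgb [ 95. 161. 152.] [402. 218.] [22. 46.] 87.5
top 211 [221. 258.] z 29.5 rgb [ 82. 126. 118.] [389. 301.] [42. 47.] 41.3
top 211 [247. 287.] z 29.9 rgb [ 80. 131. 123.] [297. 220.] [41. 47.] 56.2
top 213 [214. 295.] z 30.3 rgb [184. 142. 150.] [277. 318.] [47. 40.] 79.8
```

No further plain tin. Next I'll push the drawer shut with closed fingers on the handle bar.

Call:
step_arm --motion '[{"dp":[-50,-22,0],"twist":[0,0,0],"hand":-1},{"dp":[-105,-47,0],"twist":[0,0,0],"hand":-1},{"dp":[-150,-67,0],"twist":[0,0,0],"hand":-1},{"dp":[-180,-80,0],"twist":[0,0,0],"hand":-1},{"dp":[-180,-80,0],"twist":[0,0,0],"hand":-1}]' --force 10

```text
clock: 29.55
tool_pos: [0.4102, 0.013, 0.2049]
eef_rot: [1.0, -0.03, -0.003, -0.0]
contact_force: [0.4, -0.7, 0.3]
opening: 0.005
finger_force: 0.0
```

Call:
step_arm --motion '[{"dp":[0,0,50],"twist":[0,0,0],"hand":-1},{"dp":[0,0,90],"twist":[0,0,0],"hand":-1},{"dp":[0,0,110],"twist":[0,0,0],"hand":-1},{"dp":[0,0,110],"twist":[0,0,0],"hand":-1},{"dp":[0,0,110],"twist":[0,0,0],"hand":-1}]'

```text
clock: 30.18
tool_pos: [0.414, 0.0113, 0.0947]
eef_rot: [0.999, -0.032, -0.0, 0.0]
contact_force: [0.7, -0.0, 0.4]
opening: -0.001
finger_force: 0.0
```

Call:
step_arm --motion '[{"dp":[20,0,0],"twist":[0,0,0],"hand":-1},{"dp":[35,0,0],"twist":[0,0,0],"hand":-1},{"dp":[50,0,0],"twist":[0,0,0],"hand":-1},{"dp":[65,0,0],"twist":[0,0,0],"hand":-1},{"dp":[80,0,0],"twist":[0,0,0],"hand":-1}]'

```text
clock: 30.8
tool_pos: [0.4928, 0.0068, 0.0956]
eef_rot: [1.0, -0.031, -0.001, 0.0]
contact_force: [-1.4, 0.7, 0.1]
opening: 0.002
finger_force: 1.1
```

Call:
step_arm --motion '[{"dp":[15,0,0],"twist":[0,0,0],"hand":-1},{"dp":[30,0,0],"twist":[0,0,0],"hand":-1},{"dp":[45,0,0],"twist":[0,0,0],"hand":-1},{"dp":[60,0,0],"twist":[0,0,0],"hand":-1},{"dp":[75,0,0],"twist":[0,0,0],"hand":-1}]'

```text
clock: 31.42
tool_pos: [0.5676, 0.0024, 0.0955]
eef_rot: [1.0, -0.031, -0.001, 0.0]
contact_force: [-1.1, 1.0, 1.4]
opening: 0.004
finger_force: 1.1
```

Call:
step_arm --motion '[{"dp":[10,0,0],"twist":[0,0,0],"hand":-1},{"dp":[18,0,0],"twist":[0,0,0],"hand":-1},{"dp":[25,0,0],"twist":[0,0,0],"hand":-1},{"dp":[30,0,0],"twist":[0,0,0],"hand":-1},{"dp":[30,0,0],"twist":[0,0,0],"hand":-1}]'

```text
clock: 32.05
tool_pos: [0.5939, 0.0008, 0.0953]
eef_rot: [1.0, -0.031, -0.004, -0.001]
contact_force: [-9.4, 0.9, 5.9]
opening: 0.003
finger_force: 4.7
```

Call:
step_arm --motion '[{"dp":[3,0,0],"twist":[0,0,0],"hand":-1},{"dp":[5,0,0],"twist":[0,0,0],"hand":-1},{"dp":[5,0,0],"twist":[0,0,0],"hand":-1}]'

```text
clock: 32.42
tool_pos: [0.5942, 0.0008, 0.0951]
eef_rot: [0.999, -0.032, -0.009, -0.002]
contact_force: [-18.2, 2.4, 14.3]
opening: 0.004
finger_force: 9.3
```

Call:
step_arm --motion '[{"dp":[-25,0,0],"twist":[0,0,0],"hand":-1},{"dp":[-25,0,-55],"twist":[0,0,0],"hand":-1},{"dp":[-25,0,-115],"twist":[0,0,0],"hand":-1},{"dp":[-25,60,-120],"twist":[0,0,-0.15],"hand":-1},{"dp":[-25,120,-120],"twist":[0,0,-0.33],"hand":-1}]'

```text
clock: 33.05
tool_pos: [0.5722, -0.1191, 0.2173]
eef_rot: [0.99, 0.138, 0.002, 0.001]
contact_force: [1.0, 0.2, -0.5]
opening: 0.006
finger_force: 0.0
```

Run:
```python
from h import *
s=r.get_state();print(s['tool_pos'],s['opening'],s['clock'],s['q'])
print(go([.570,-.345,.21],-8))
d=snap('top');w=cloud(d)
box=(w[...,0]>.5)&(w[...,0]<.92)&(abs(w[...,1])<.18)
for n,lo,hi in(('edge',.088,.104),('handle',.07,.0875)):
    m=box&(w[...,2]>lo)&(w[...,2]<hi)
    if n=='handle': m&=(w[...,0]<.63)
    q=w[m]*1000; rc=cv2.minAreaRect(q[:,:2].astype(np.float32));print(n,rc,q.min(0))
m=(w[...,2]>.06)&(w[...,2]<.08)&(w[...,0]>.64)&(w[...,0]<.78)&(w[...,1]<-.27)&(w[...,1]>-.42)
q=(w[m]*1000)[:,:2];print('mug',len(q),cv2.minEnclosingCircle(q.astype(np.float32)),q.min(0),q.max(0))
```

```text
[ 0.5722 -0.1191  0.2173] 0.00646722133540912 33.05 [-0.1105  0.726   0.4166  1.7599 -0.4093  0.7372 -0.776 ]
([-63.8, 216.7, 7.8], [0.005, -0.002, -1.155])
edge ((728.4661865234375, -5.4698638916015625), (274.8984680175781, 246.86444091796875), 86.6240234375) [ 606.6211 -148.9605   88.0145]
handle ((613.823974609375, 24.255142211914062), (56.19609069824219, 15.95972728729248), 83.29374694824219) [605.2933  -4.0647  77.7358]
mug 149 ((709.3175659179688, -342.13446044921875), 49.33285140991211) [ 664.8785 -387.904 ] [ 740.8177 -295.0747]
```

Call:
step_arm --motion '[{"dp":[-15,50,0],"twist":[0,0,-0.18],"hand":-0.3},{"dp":[-30,100,0],"twist":[0,0,-0.36],"hand":-0.3},{"dp":[-45,150,0],"twist":[0,0,-0.54],"hand":-0.3},{"dp":[-55,195,5],"twist":[0,0,-0.72],"hand":-0.3},{"dp":[-64,217,8],"twist":[0,0,-0.9],"hand":-0.3}]'

```text
clock: 33.72
tool_pos: [0.5655, -0.3489, 0.2077]
eef_rot: [0.834, 0.551, -0.001, 0.002]
contact_force: [-0.4, 1.1, -1.1]
opening: 0.35
finger_force: 0.0
```

Call:
step_arm --motion '[{"dp":[0,0,0],"twist":[0,0,-0.18],"hand":-0.3},{"dp":[0,0,0],"twist":[0,0,-0.255],"hand":-0.3},{"dp":[0,0,0],"twist":[0,0,-0.255],"hand":-0.3},{"dp":[0,0,0],"twist":[0,0,-0.255],"hand":-0.3}]'

```text
clock: 34.22
tool_pos: [0.5663, -0.3446, 0.2078]
eef_rot: [0.758, 0.652, -0.0, 0.0]
contact_force: [0.4, 0.1, 0.5]
opening: 0.351
finger_force: 0.0
```

```bash
cat > rod.py <<'E'
from h import *
s=r.get_state();print(s['tool_pos'],s['clock'],s['q'])
d=snap('wrist');w=cloud(d);save(d,'w4.png',sc=1.25)
c=d['pixels'].astype(int)
m=(w[...,2]>.005)&(w[...,2]<.03)&(w[...,0]>.5)&(w[...,0]<.64)&(w[...,1]<-.24)&(w[...,1]>-.43)
k,l,st,ce=cv2.connectedComponentsWithStats(m.astype(np.uint8))
i=1+np.argmax(st[1:,4]);q=w[l==i]*1000;print(st[i])
for y0 in range(-400,-250,8):
    g=q[(q[:,1]>=y0)&(q[:,1]<y0+8)]
    if len(g)>3: print(y0+4,len(g),'x',np.percentile(g[:,0],[3,50,97]).round(1),'z',np.percentile(g[:,2],[10,50,90]).round(1))
print(q.min(0),q.max(0))
for t in('rod','rod_tip'):
  for k in find('wrist',d,t):print(t,k)
E
python3 rod.py
python3 - <<'E'
from h import *
for cam in('top','scene'):
    d=snap(cam);w=cloud(d);box=(w[...,0]>.57)&(w[...,0]<.92)&(abs(w[...,1])<.18)
    m=box&(w[...,2]>.088)&(w[...,2]<.105)&(w[...,0]>.635);q=w[m]*1000
    print(cam,cv2.minAreaRect(q[:,:2].astype(np.float32)))
    c=d['pixels'].astype(int);m=box&(w[...,2]>.07)&(w[...,2]<.135)&(c.max(-1)-c.min(-1)<30)&(c.mean(-1)>(75 if cam=='top' else 150))
    k,l,st,ce=cv2.connectedComponentsWithStats(m.astype(np.uint8))
    for i in range(1,k):
        if st[i,4]<8: continue
        q=w[l==i]*1000;h=q[q[:,2]>118]
        print(cam,st[i,4],'x',np.percentile(q[:,0],[2,50,98]).round(),'y',np.percentile(q[:,1],[2,50,98]).round(),'z',np.percentile(q[:,2],[2,50,98]).round(),'tops',len(h),h.mean(0) if len(h) else '')
    if cam=='scene':save(d,'s5.png',(250,190,410,310),4)
E
```

```text
[ 0.5663 -0.3446  0.2078] 34.225 [ 0.4524  0.7985  0.0471  1.5002 -0.0446  0.8435  0.365 ]
[315 103  15 113 995]
-380 62 x [554.5 561.8 568.4] z [15.9 16.9 17.7]
-372 93 x [555.2 562.7 570.1] z [15.4 16.5 17.4]
-364 94 x [556.5 564.3 571.8] z [14.8 15.9 16.8]
-356 95 x [557.7 565.1 572.9] z [14.6 15.5 16.6]
-348 100 x [558.9 566.4 574.1] z [13.9 15.1 16.1]
-340 93 x [561.2 568.  575.1] z [ 9.1 14.1 15.6]
-332 48 x [565.7 569.5 573.2] z [ 8.1  9.5 11. ]
-324 49 x [567.9 571.4 575.7] z [ 7.3  9.1 10.5]
-316 50 x [569.2 573.  576.8] z [7.1 8.7 9.9]
-308 50 x [570.6 574.3 578. ] z [7.  8.3 9.1]
-300 51 x [571.7 575.5 579.1] z [6.  7.8 8.8]
-292 48 x [574.  577.5 581.3] z [5.8 7.2 8.4]
-284 49 x [575.4 578.8 582.4] z [5.8 7.  8.5]
-276 49 x [576.6 580.1 583.8] z [5.6 6.2 7.6]
-268 41 x [578.6 581.5 584.7] z [5.6 6.5 7.7]
-260 23 x [580.7 583.  585.7] z [5.4 6.1 6.9]
[ 554.1511 -382.3728    5.0387] [ 585.815  -258.2761   18.3425]
rod (0.79, array([ 0.572 , -0.335 ,  0.0112]), array([324.5814, 173.9554]))
rod_tip (0.89, array([ 0.5717, -0.3381,  0.0107]), array([324.6526, 176.578 ]))
top ((
[... 271 characters left out ...]
s 16 [ 644.3124 -105.3752  125.2353]
top 29 x [636. 649. 659.] y [-89. -81. -78.] z [ 93. 124. 132.] tops 18 [647.6758 -82.0527 127.2539]
top 160 x [604. 611. 642.] y [-49.  -5.  50.] z [80. 87. 93.] tops 0 
scene ((742.9552001953125, -10.60650634765625), (276.0178527832031, 215.9502410888672), 86.70054626464844)
scene 126 x [603. 611. 633.] y [-54.  -6.  46.] z [82. 86. 89.] tops 0 
scene 77 x [639. 663. 691.] y [-116. -110. -105.] z [103. 106. 128.] tops 13 [ 651.2246 -109.9977  125.6396]
scene 76 x [643. 668. 695.] y [-67. -61. -55.] z [103. 106. 127.] tops 12 [655.8963 -60.6709 123.8857]
scene 13 x [641. 655. 659.] y [-86. -84. -81.] z [104. 116. 126.] tops 6 [656.3268 -84.9844 123.8941]
```

View pics/s5.png

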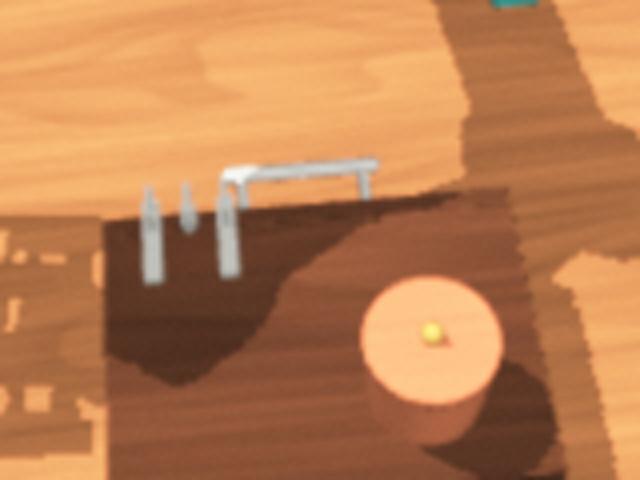

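Run:
```python
from h import *
print(go([.562,-.365,.028],-10))
d=snap('wrist');w=cloud(d)
for y0 in range(-400,-220,30):
    m=(w[...,2]<.004)&(w[...,0]>.5)&(w[...,0]<.56)&(abs(w[...,1]*1000-y0)<10)
    print(y0,m.sum(),np.median(w[m][:,2])*1000)
```

```text
([-21.2, -1.2, 179.7], [0.0, 0.0, 0.026])
-400 592 -1.2704752814544085
-370 695 -1.3341149662170482
-340 810 -1.3126518556254851
-310 875 -1.3362177329251934
-280 938 -1.3642516453742926
-250 1006 -1.32470124351311
```

Call:
step_arm --motion '[{"dp":[-21,-1,50],"twist":[-0.05,0,0.026],"hand":-0.3},{"dp":[-21,-1,105],"twist":[-0.1,0,0.026],"hand":-0.3},{"dp":[-21,-1,145],"twist":[-0.1,0,0.026],"hand":-0.3},{"dp":[-21,-1,170],"twist":[-0.1,0,0.026],"hand":-0.3},{"dp":[-21,-1,180],"twist":[-0.1,0,0.026],"hand":-0.3}]'

```text
clock: 35.15
tool_pos: [0.5614, -0.3644, 0.026]
eef_rot: [0.765, 0.642, 0.032, 0.037]
contact_force: [-0.1, -1.0, 0.4]
opening: 0.352
finger_force: 0.0
```

Call:
step_arm --motion '[{"dp":[0,0,0],"twist":[0,0,0],"hand":-0.3}]'

```text
clock: 35.28
tool_pos: [0.5622, -0.3649, 0.0276]
eef_rot: [0.765, 0.642, 0.033, 0.038]
contact_force: [0.2, -0.1, 0.5]
opening: 0.348
finger_force: 0.0
```

Call:
step_arm --motion '[{"dp":[0,0,0],"twist":[0,0,0],"hand":-1},{"dp":[0,0,0],"twist":[0,0,0],"hand":-1},{"dp":[0,0,0],"twist":[0,0,0],"hand":-1},{"dp":[0,0,0],"twist":[0,0,0],"hand":-1}]' --force 40

```text
clock: 35.78
tool_pos: [0.5629, -0.3656, 0.0287]
eef_rot: [0.765, 0.642, 0.033, 0.039]
contact_force: [-0.0, 0.4, 3.9]
opening: 0.176
finger_force: 39.4
```

Call:
step_arm --motion '[{"dp":[0,0,-30],"twist":[0,0,0],"hand":-1},{"dp":[0,0,-80],"twist":[0,0,0],"hand":-1},{"dp":[0,0,-130],"twist":[0.05,0,0],"hand":-1},{"dp":[0,0,-180],"twist":[0.1,0,0],"hand":-1},{"dp":[0,0,-190],"twist":[0.1,0,0],"hand":-1}]'

```text
clock: 36.4
tool_pos: [0.5454, -0.3626, 0.2203]
eef_rot: [0.766, 0.643, 0.002, 0.003]
contact_force: [1.1, -0.3, -0.5]
opening: 0.176
finger_force: 39.3
```

```bash
python3 -c "
from h import *
s=r.get_state();print(s['opening'],s['finger_force'],go([.613,-.135,.22],-3.2))
"
```

```text
0.1755649791446237 39.300523437559605 ([235.9, 27.3, 0.2], [0.006, 0.001, -0.117])
```

Call:
step_arm --motion '[{"dp":[50,6,0],"twist":[0,0,-0.03],"hand":-1},{"dp":[110,13,0],"twist":[0,0,-0.06],"hand":-1},{"dp":[170,20,0],"twist":[0,0,-0.1],"hand":-1},{"dp":[215,25,0],"twist":[0,0,-0.117],"hand":-1},{"dp":[236,27,0],"twist":[0,0,-0.117],"hand":-1}]'

```text
clock: 37.02
tool_pos: [0.6106, -0.1304, 0.2157]
eef_rot: [0.726, 0.688, 0.0, -0.002]
contact_force: [-0.6, -1.2, -0.4]
opening: 0.181
finger_force: 39.3
```

Call:
step_arm --motion '[{"dp":[0,0,0],"twist":[0,0,0],"hand":-1},{"dp":[0,0,0],"twist":[0,0,0],"hand":-1},{"dp":[0,0,0],"twist":[0,0,0],"hand":-1}]'

```text
clock: 37.4
tool_pos: [0.6101, -0.137, 0.217]
eef_rot: [0.728, 0.685, -0.0, 0.0]
contact_force: [0.5, 0.5, -0.2]
opening: 0.177
finger_force: 39.3
```

```bash
cat > eye.py <<'E'
from h import *
import sys
s=r.get_state();print(s['tool_pos'],s['clock'],s['opening'])
d=snap('wrist');w=cloud(d);save(d,sys.argv[1],sc=1.25)
M=R.from_quat(s['eef_rot']).as_matrix();t=(w-s['tool_pos'])@M*1000   # tool frame mm
ok=np.isfinite(t[...,0])
m=ok&(abs(t[...,1])<11)&(t[...,2]>-5)&(t[...,2]<45)&(t[...,0]>12)&(t[...,0]<125)
q=t[m]
for x0 in range(12,125,10):
    g=q[(q[:,0]>=x0)&(q[:,0]<x0+10)]
    if len(g)>3:print('rod tool x',x0+5,len(g),'y',np.percentile(g[:,1],[3,50,97]).round(1),'topz',np.percentile(g[:,2],[3,15,50]).round(1))
print('tipmax',q[:,0].max() if len(q) else None)
c=d['pixels'].astype(int)
m=np.nan_to_num((w[...,2]>.112)&(w[...,2]<.14)&(w[...,0]>.62)&(w[...,0]<.7)&(w[...,1]>-.14)&(w[...,1]<-.03)).astype(np.uint8)
k,l,st,ce=cv2.connectedComponentsWithStats(m)
for i in range(1,k):
    if st[i,4]<10: continue
    g=w[l==i]*1000;h=g[g[:,2]>np.percentile(g[:,2],98)-4]
    print('eye',st[i,4],ce[i].round(),'x',np.percentile(h[:,0],[2,50,98]).round(1),'y',np.percentile(h[:,1],[2,50,98]).round(1),'z',np.percentile(g[:,2],[50,98]).round(1))
for x0 in np.arange(.60,.70,.005):
    g=ok&(abs(w[...,0]-x0)<.003)&(w[...,1]>-.05)&(w[...,1]<-.0)
    if g.sum()>5: print('prof',round(x0,3),g.sum(),np.median(w[g][:,2]).round(4))
E
python3 eye.py w5.png
```

```text
[ 0.6101 -0.137   0.217 ] 37.4 0.17661275495302012
rod tool x 17 581 y [-7.9 -0.1  7.2] topz [12.8 13.5 14.3]
rod tool x 27 585 y [-7.8 -0.7  7. ] topz [13.5 14.3 15.7]
rod tool x 37 286 y [-4.3 -0.7  3. ] topz [18.7 19.2 20. ]
rod tool x 47 295 y [-4.3 -0.7  2.9] topz [19.1 19.6 20.6]
rod tool x 57 305 y [-4.2 -0.7  2.9] topz [19.8 20.3 21.3]
rod tool x 67 331 y [-4.7 -0.7  2.8] topz [20.3 20.8 21.8]
rod tool x 77 346 y [-4.6 -0.9  2.8] topz [20.7 21.4 22.3]
rod tool x 87 354 y [-4.6 -0.9  2.7] topz [21.5 22.2 23. ]
rod tool x 97 376 y [-4.5 -0.7  2.7] topz [21.8 22.6 23.6]
rod tool x 107 303 y [-4.4 -0.7  3.1] topz [22.7 23.4 24.4]
tipmax 112.54677739416209
eye 285 [366. 103.] x [636.6 648.1 659.7] y [-61.  -58.2 -55.3] z [124.5 126. ]
eye 246 [365. 138.] x [635.1 646.6 658.1] y [-86.  -83.3 -80.6] z [124.5 126. ]
eye 266 [364. 170.] x [633.5 645.  656.6] y [-110.8 -108.1 -105.2] z [124.4 125.9]
prof 0.6 97 0.083
prof 0.605 424 0.0855
prof 0.61 322 0.1901
prof 0.615 675 0.1935
prof 0.62 251 0.1926
prof 0.625 188 -0.0007
prof 0.63 274 -0.001
prof 0.635 267 -0.001
prof 0.64 567 0.0489
prof 0.645 838 0.0934
prof 0.65 519 0.0946
prof 0.655 492 0.0945
prof 0.66 570 0.0983
prof 0.665 545 0.0986
prof 0.67 553 0.0986
prof 0.675 548 0.0987
prof 0.68 534 0.0987
prof 0.685 540 0.0986
prof 0.69 542 0.0986
prof 0.695 551 0.0986
```

View pics/w5.png

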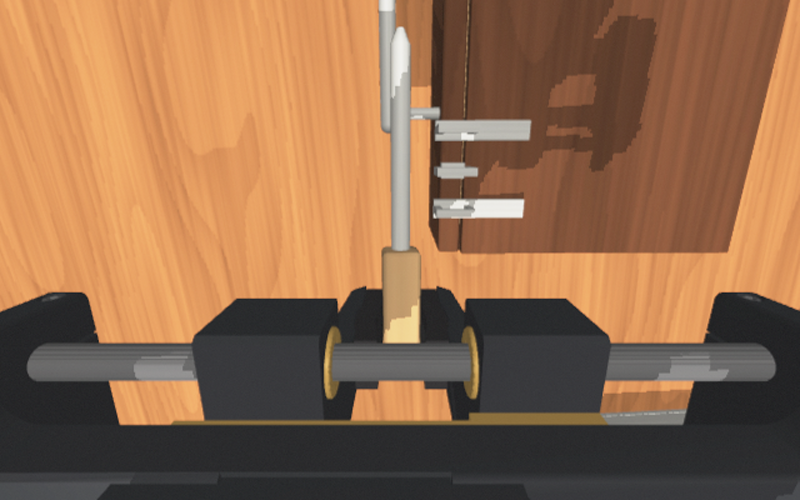

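The wrist view shows the three eyes collinear (px (366,103), (365,138), (364,170)), so the drawer is shut. The rod is held firmly, tip pitched about 3.4° down. I'll work out a levelled pre-insert pose.

```bash
cat > ins.py <<'E'
from h import *
import sys
near=np.array([.6450,-.1081,.1128]);e=np.array([.0620,.9981,0]);e/=np.linalg.norm(e)
def rel(sdist,tip=(112.5,-.7,27.7),pitch=.06,lift=0):
    s=r.get_state();M=R.from_quat(s['eef_rot']).as_matrix()
    z=np.array([0,0,-1.]);y=np.cross(z,e);N=np.stack([e,y,z],1)@R.from_rotvec([0,pitch,0]).as_matrix()
    p=near+e*sdist/1e3+[0,0,lift/1e3]-N@(np.array(tip)/1e3)
    print(sdist,'TCP',p,'dp',(M.T@(p-s['tool_pos'])*1000).round(1),'tw',R.from_matrix(M.T@N).as_rotvec().round(3))
if __name__=='__main__':
    rel(-28,lift=60);rel(-28)
E
python3 ins.py
```

```text
-28 TCP [ 0.6369 -0.2498  0.1937] dp [-111.5   33.4   23.3] tw [-0.     0.06   0.002]
-28 TCP [ 0.6369 -0.2498  0.1337] dp [-111.5   33.4   83.3] tw [-0.     0.06   0.002]
```

Call:
step_arm --motion '[{"dp":[-50,0,0],"twist":[0,0.03,0],"hand":-1},{"dp":[-100,10,10],"twist":[0,0.06,0.002],"hand":-1},{"dp":[-111,33,23],"twist":[0,0.06,0.002],"hand":-1},{"dp":[-111,33,65],"twist":[0,0.06,0.002],"hand":-1},{"dp":[-111,33,83],"twist":[0,0.06,0.002],"hand":-1}]'

```text
clock: 38.08
tool_pos: [0.6356, -0.2473, 0.1314]
eef_rot: [0.728, 0.685, 0.021, -0.023]
contact_force: [-0.5, -0.3, -1.1]
opening: 0.181
finger_force: 39.3
```

Call:
step_arm --motion '[{"dp":[0,0,0],"twist":[0,0,0],"hand":-1},{"dp":[0,0,0],"twist":[0,0,0],"hand":-1},{"dp":[0,0,0],"twist":[0,0,0],"hand":-1},{"dp":[0,0,0],"twist":[0,0,0],"hand":-1}]'

```text
clock: 38.58
tool_pos: [0.638, -0.2468, 0.135]
eef_rot: [0.727, 0.686, 0.023, -0.02]
contact_force: [0.6, 0.3, 0.0]
opening: 0.178
finger_force: 39.3
```

```bash
python3 ins.py; python3 eye.py w6.png | grep -v prof
python3 - <<'E'
from h import *
s=r.get_state();d=snap('wrist');w=cloud(d);M=R.from_quat(s['eef_rot']).as_matrix();t=(w-s['tool_pos'])@M*1000
m=np.isfinite(t[...,0])&(abs(t[...,1])<6)&(t[...,2]>5)&(t[...,2]<40)&(t[...,0]>35)&(t[...,0]<125)
g=w[m]*1000
for y0 in range(-220,-130,10):
    h=g[(g[:,1]>=y0)&(g[:,1]<y0+10)]
    if len(h)>5:print(y0+5,np.percentile(h[:,0],[3,50,97]).round(1),np.percentile(h[:,2],[50,85]).round(1))
E
```

```text
-28 TCP [ 0.6369 -0.2498  0.1937] dp [  0.5  -0.9 -58.8] tw [ 0.002 -0.001  0.003]
-28 TCP [ 0.6369 -0.2498  0.1337] dp [-3.2 -1.   1.1] tw [ 0.002 -0.001  0.003]
[ 0.638  -0.2468  0.135 ] 38.575 0.1775158154528748
rod tool x 17 586 y [-7.9 -0.1  7.4] topz [13.  13.6 14.4]
rod tool x 27 574 y [-7.8 -0.7  6.9] topz [13.6 14.4 15.7]
rod tool x 37 290 y [-4.3 -0.7  3. ] topz [18.6 19.2 20.1]
rod tool x 47 297 y [-4.3 -0.7  2.9] topz [19.1 19.8 20.7]
rod tool x 57 309 y [-4.2 -0.7  2.9] topz [19.5 20.4 21.2]
rod tool x 67 335 y [-4.7 -0.7  2.8] topz [20.3 21.  21.9]
rod tool x 77 344 y [-4.6 -1.1  2.8] topz [20.8 21.4 22.5]
rod tool x 87 353 y [-4.6 -0.7  2.7] topz [21.4 22.  23. ]
rod tool x 97 366 y [-4.5 -1.1  2.7] topz [21.9 22.6 23.6]
rod tool x 107 423 y [-4.   0.7 10.8] topz [22.8 23.6 25.4]
rod tool x 117 146 y [ 7.6  9.2 10.9] topz [42.3 43.1 43.7]
rod tool x 127 38 y [ 7.6  9.1 10.7] topz [42.8 43.3 43.9]
tipmax 124.99929779182597
eye 157 [319.  30.] x [640.4 643.7 646.5] y [-139.9 -137.5 -133.6] z [116.7 118.6]
-215 [636.5 640.4 643.1] [116.9 117.7]
-205 [636.  639.7 643.4] [117.1 117.9]
-195 [636.7 640.3 643.9] [117.1 117.8]
-185 [637.  640.7 644.4] [117. 118.]
-175 [637.4 641.2 645. ] [117.1 117.9]
-165 [638.1 641.8 645.5] [117.1 118.1]
-155 [638.7 642.4 646. ] [117.2 118.1]
-145 [639.4 643.  646.7] [117.1 118.2]
-135 [640.3 643.5 646.4] [116.4 117.6]
```

The rod is level and on the eye line to within about 1 mm. Inserting it in stages.

Call:
step_arm --motion '[{"dp":[0,-0.5,1],"twist":[0,0,0.002],"hand":-1},{"dp":[8,-0.5,1.5],"twist":[0,0,0.002],"hand":-1},{"dp":[18,-0.5,2],"twist":[0,0,0.002],"hand":-1},{"dp":[28,-0.5,2.7],"twist":[0,0,0.002],"hand":-1},{"dp":[38,-0.5,3.3],"twist":[0,0,0.002],"hand":-1}]'

```text
clock: 39.3
tool_pos: [0.6394, -0.2073, 0.133]
eef_rot: [0.728, 0.685, 0.022, -0.021]
contact_force: [0.3, -0.2, -0.4]
opening: 0.175
finger_force: 39.3
```

Call:
step_arm --motion '[{"dp":[0,0,0],"twist":[0,0,0],"hand":-1},{"dp":[0,0,0],"twist":[0,0,0],"hand":-1}]'

```text
clock: 39.55
tool_pos: [0.6392, -0.209, 0.133]
eef_rot: [0.728, 0.685, 0.022, -0.021]
contact_force: [0.6, 0.5, -0.2]
opening: 0.176
finger_force: 39.3
```

```bash
python3 -c "
from ins import rel
rel(10);rel(78)"
```

```text
10 TCP [ 0.6393 -0.2119  0.1337] dp [-2.8  0.2 -0.9] tw [-0.    -0.001  0.001]
78 TCP [ 0.6435 -0.144   0.1337] dp [65.   0.3  3.3] tw [-0.    -0.001  0.001]
```

No contact force so far and the tip is past the near eye. Continuing.

Call:
step_arm --motion '[{"dp":[8,0,0.3],"twist":[0,0,0],"hand":-1},{"dp":[16,0,0.7],"twist":[0,0,0],"hand":-1},{"dp":[24,0,1],"twist":[0,0,0],"hand":-1},{"dp":[32,0,1.5],"twist":[0,0,0],"hand":-1},{"dp":[40,0,2],"twist":[0,0,0],"hand":-1}]'

```text
clock: 40.17
tool_pos: [0.6417, -0.1679, 0.1334]
eef_rot: [0.728, 0.685, 0.022, -0.021]
contact_force: [-0.3, 0.1, -0.5]
opening: 0.176
finger_force: 39.3
```

Call:
step_arm --motion '[{"dp":[8,0,0.4],"twist":[0,0,0],"hand":-1},{"dp":[15,0,0.8],"twist":[0,0,0],"hand":-1},{"dp":[20,0,1],"twist":[0,0,0],"hand":-1},{"dp":[24,0,1.2],"twist":[0,0,0],"hand":-1},{"dp":[24,0,1.2],"twist":[0,0,0],"hand":-1}]'

```text
clock: 40.8
tool_pos: [0.6432, -0.1443, 0.1337]
eef_rot: [0.728, 0.685, 0.022, -0.021]
contact_force: [0.1, -0.2, 0.3]
opening: 0.176
finger_force: 39.3
```

```bash
python3 -c "
from h import *
s=r.get_state();print(s['tool_pos'],s['contact_force'],s['finger_force'])
d=snap('wrist');a=cv2.resize(d['pixels'][0:220,200:440,::-1],(400,366),interpolation=cv2.INTER_CUBIC)
e=snap('scene');b=cv2.resize(e['pixels'][200:292,265:365,::-1],(400,366),interpolation=cv2.INTER_CUBIC)
cv2.imwrite('pics/i1.png',np.hstack([a,b]))
"
```

```text
[ 0.6432 -0.1443  0.1337] [ 0.0925 -0.152   0.3417] 39.301089607179165
```

View pics/i1.png

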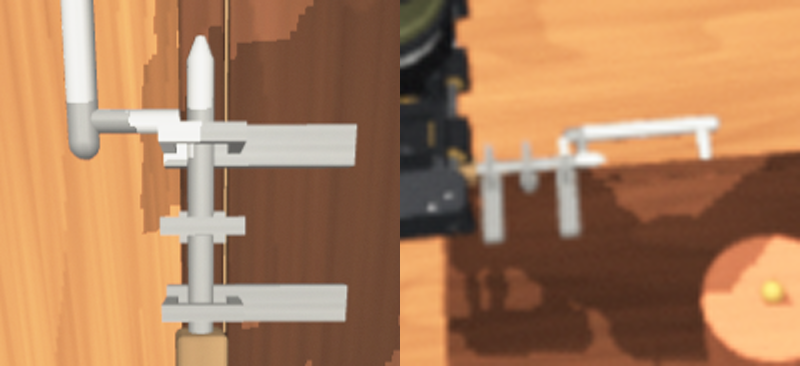

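The rod passes through all three eyes and the tip stands about 25 mm beyond the far one (left crop, px (200,40)). Releasing and lifting off.

Call:
step_arm --motion '[{"dp":[0,0,2],"twist":[0,0,0],"hand":-1},{"dp":[0,0,3],"twist":[0,0,0],"hand":-1},{"dp":[0,0,3],"twist":[0,0,0],"hand":-0.5},{"dp":[0,0,3],"twist":[0,0,0],"hand":-0.2},{"dp":[0,0,3],"twist":[0,0,0],"hand":-0.2}]'

```text
clock: 41.52
tool_pos: [0.6432, -0.1445, 0.1308]
eef_rot: [0.728, 0.685, 0.022, -0.021]
contact_force: [-0.7, -0.1, 0.3]
opening: 0.395
finger_force: 0.0
```

Call:
step_arm --motion '[{"dp":[1,0,-15],"twist":[0,0,0],"hand":-0.2},{"dp":[2,0,-40],"twist":[0,0,0],"hand":-0.2},{"dp":[6,0,-95],"twist":[0,0,0],"hand":-0.2},{"dp":[-20,-40,-120],"twist":[0,0,0],"hand":-0.2},{"dp":[-60,-80,-120],"twist":[0,0,0],"hand":-0.2}]'

```text
clock: 42.15
tool_pos: [0.5606, -0.2066, 0.2505]
eef_rot: [0.727, 0.686, 0.024, -0.018]
contact_force: [-0.1, -1.8, -0.4]
opening: 0.404
finger_force: 0.0
```

Call:
step_arm --motion '[{"dp":[0,0,0],"twist":[0,0,0],"hand":-0.2},{"dp":[0,0,0],"twist":[0,0,0],"hand":-0.2},{"dp":[0,0,0],"twist":[0,0,0],"hand":-0.2}]'

```text
clock: 42.52
tool_pos: [0.5605, -0.2052, 0.247]
eef_rot: [0.727, 0.686, 0.023, -0.021]
contact_force: [0.3, -0.1, 0.0]
opening: 0.399
finger_force: 0.0
```

```bash
python3 -c "
from h import *
s=r.get_state();print(s['tool_pos'],s['contact_force'],s['clock'])
a=snap('top');e=snap('scene')
b=cv2.resize(e['pixels'][200:292,265:365,::-1],(400,366),interpolation=cv2.INTER_CUBIC)
a2=cv2.resize(a['pixels'][110:280,150:500,::-1],(753,366),interpolation=cv2.INTER_CUBIC)[:,353:]
cv2.imwrite('pics/f1.png',np.hstack([a2,b]))
for t in('cup','jar','mug','bowl'):print(t,find('top',a,t)[:1])
w=cloud(e);m=(w[...,2]>.1)&(w[...,2]<.135)&(w[...,1]<.0)&(w[...,0]>.63)&(w[...,0]<.66)
for y0 in range(-160,0,10):
    g=m&(abs(w[...,1]*1000-y0)<5)
    if g.sum()>3: print(y0,g.sum(),np.percentile(w[g][:,2]*1000,90).round())
"
```

```text
[ 0.5605 -0.2052  0.247 ] [ 0.3221 -0.1317  0.0464] 42.525
cup [(0.68, array([0.6171, 0.2963, 0.0272]), array([223.0121, 184.1068]))]
jar [(0.93, array([0.5295, 0.5035, 0.1154]), array([145.2217, 208.7714]))]
mug []
bowl [(0.86, array([ 0.4863, -0.4887,  0.0168]), array([476.9826, 221.028 ]))]
-160 23 119.0
-150 28 120.0
-140 33 118.0
-130 30 119.0
-120 31 119.0
-110 41 127.0
-100 18 114.0
-90 27 125.0
-80 26 126.0
-70 15 116.0
-60 38 128.0
-50 14 114.0
-40 13 115.0
```

View pics/f1.png

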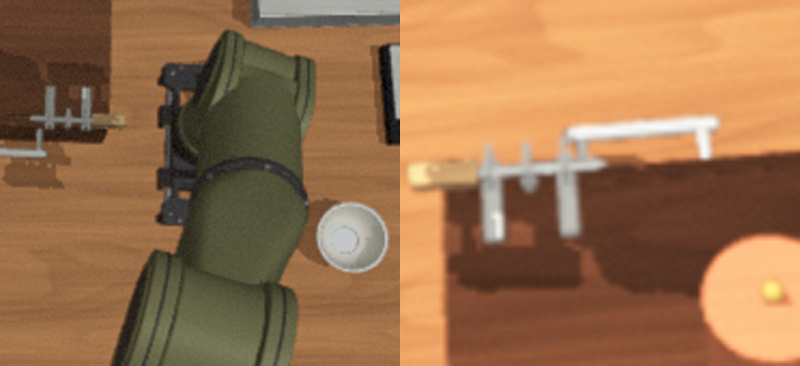

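The rod sits through all three eyes, the drawer is shut, and the gripper is clear (right crop: grip at px (440,175), tip at (600,163)). Handing in.

```bash
python3 -c "
from plant import r
print(r.finish_job())"
```

```text
the job is handed in; nothing more can be done
None
```

I handed the job in at about 43 s: all three plain tins are in the left bay, the scoop is in the right bay, the drawer is shut, and the rod is through all three eyes with its tip about 25 mm beyond the last. I never touched the cup, jar, mug or bowl; the final top view found the cup, jar and bowl in place, but the arm hid the mug. The hand-in returned no verdict.

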